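# Load the terminal-plug tester, close its keeper and switch on the matching circuits

## Robot

A 7-joint arm with a two-finger parallel gripper is mounted at the origin on the work surface. World frame = base frame: x ahead of the robot, y to its left, z up, the work surface at z = 0. Lengths are in m, angles in rad, forces in N, time in s.
With the tool pointing down it reaches from about 0.4 to 0.85 m from the base axis. Payload 4.4 kg.
Tool frame: the origin (TCP) lies at the very end of the fingers, on their centre line; the grasp point (between the pads) lies 19 mm behind it; z points along the fingers, x is the direction in which the jaws open and shut, and the axes are right-handed (so a half turn about z gives the same grasp; the last joint's range is limited). The gripper opens to 94 mm and grips with 3 to 60 N. Pads are 16 mm wide; open, the fingers measure 119 mm over their backs; the gripper's body (75 mm by 177 mm) begins 78 mm behind the grasp point.
Start: joints at [-1.371, 0.628, 0.038, 1.517, -0.027, 0.996, -0.02], TCP at [0.171, 0.627, 0.205] pointing down, gripper open.
Joint ranges: [-3.06, 3.06], [-0.37, 2.12], [-1.25, 1.32], [0.18, 2.47], [-1.1, 4.24], [0.23, 1.98], [-2.94, 2.94]. Speed limits (rad/s): [2.57, 2.57, 3.14, 3.14, 3.14, 3.14, 3.14].

## Interface

Orientations are given as a unit quaternion [w, x, y, z].
In Python, from cell import arm gives the robot as it stands.
- The arm moves only by the shell command python3 -m inch 'ROWS' [OPENING]. ROWS is a JSON object of lists of equal length, an entry for each row: "linear": the shift along the tool's x, y, z in cm, a list of three; "twist": the turn, a rotation vector about the tool's x, y, z in rad, a list of three. In form: {"linear": [[tx, ty, tz], ...], "twist": [[ax, ay, az], ...]}. A call has 1 to 20 rows; each row shifts and turns the pose as measured when the row begins, along the tool's axes as they then stand; what a row does not reach is not made up. A row lasts 1/12 s, in which the tool goes at most 41.7 mm and 7.16 degrees, less where a joint would pass 70% of its speed; a pose out of reach is approached as far as the arm can. A call is refused whole if a number of a shift passes 4.17 or a number of a turn 0.125, either way. A call with a gripper value outside its range is refused whole. OPENING is the finger opening in cm, from 0 to 9.4, set as the call begins (- or left out, the last holds). The fingers move at their own pace and stop on an object; the grip force is fixed at half the most. Time passes only in rows, so rows that do not move let the fingers close. It gives the time, the measured TCP pose, the force and the opening at its end, in the units of the state.
- arm.observe(): the state, without advancing time (a new reading comes with each control period).
- arm.capture(name): name is "scene" or "side" or "wrist"; returns a dict with "pixels" (384x512x3 uint8, red, green, blue), "fx", "fy", "cx", "cy" (pixels), "R" (3x3) and "t" (3): a world point X has camera coordinates R X + t; the wrist camera has in their place "mount" (4x4, takes a point from camera to tool coordinates, whose origin is the TCP and whose axes are the tool frame's). Camera axes: x right, y down, z forward; pixel columns grow to the right and rows downward; lengths in m; the calibration is good to about 2 mm. A picture is of the moment at which its call begins: read the wrist's pose just before it. There is no depth.
- arm.close_job(): hands the job in, once; it reports no verdict.
The state is a dict: "time": time; "qpos": joint angles; "joint_vel": joint speeds; "joint_efforts": joint torques, N m; "eef_pos": TCP position; "orientation": TCP orientation; "wrist_force": force on the tool from outside, world axes, zero at the start; "ft_torque": the same for the moment, N m; "grip_width": finger opening in m.
Only numpy, scipy, OpenCV 4.12 (cv2) and the standard library are available. Lean on these libraries where they do the work, as an engineer would, in place of code of your own. Each camera call takes 0.05 s, during which the arm holds its last target. There are 200 camera calls.

## Task

Lay every terminal plug on the bench into a nest of the tester, one to a nest, in any nest and either way round, fully down on the nest floor; then swing the keeper bar over them until it is home behind its detent. Only with the bar home, flip on the toggles whose colours match the plugs that are loaded; leave every other toggle (colours with no plug, and the black spare) off and undisturbed. Keep clear of the screwdriver, jar, tablet and socket.

Things in the scene. Friction and masses are not known exactly. Their poses are not given: they have to be found in the camera images.
- fixture: test fixture fixed to the bench, origin on the bench under the middle of the nest row. Its x runs from the toggle console (x -95 mm, 50 mm deep, top z 30 mm) past the nests (x 0) to the keeper hinge (x +66 mm); y along the rows. Base plate: x -125 to +100, y -135 to +135, top z 12 mm. Tall fixed parts: hinge posts at x 66, y +-124, z to 58; yellow catch post at x 0, y +131, z to 66 mm
- nest0 (a point): floor centre of the first of four alike nests at fixture x 0, y -75, -25, +25, +75 mm, floor z 12 mm. Each is a shallow black-walled tray 51 mm long (fixture x) by 35 mm wide (fixture y) inside; side walls 4 mm thick, 8 mm high; end lips 4 mm thick, 5 mm high; open base plate beyond the lips. Any plug fits any nest, lengthwise along fixture x
- keeper (a joint): angle of the keeper: steel bar, 10 mm thick, along fixture y (13 mm rubber sleeve at mid), on side arms at y +-109 mm; hinge axis at fixture x +66, z 50 mm, bar 66 mm from it. 0 = shut, level over the nests, 3 mm above the plugs, past its spring-ball detent; grows upward and away from the toggles; starts 1.7 to 1.95. Stays where left; 2 to 3 N at the bar moves it, some N more in the last 12 mm
- toggle_red (a joint): angle of the red toggle: 0 = off, leaning 0.4 rad towards fixture -x; 0.8 = on, leaning 0.4 rad towards fixture +x; pivots about fixture y, no spring, stays where it is left, about 1.5 N at the tip moves it
- toggle_red_tip (a point): tip of the red toggle's bat (30 mm long from its pivot at fixture x = -95 mm, z = 36 mm; 9 mm thick at the tip). The six toggles stand in one row along fixture y at 28 mm pitch, in an order that differs from start to start; a stripe of the same colour lies on the module at its foot
- toggle_yellow (a joint): angle of the yellow toggle: 0 = off, leaning 0.4 rad towards fixture -x; 0.8 = on, leaning 0.4 rad towards fixture +x; pivots about fixture y, no spring, stays where it is left, about 1.5 N at the tip moves it
- toggle_yellow_tip (a point): tip of the yellow toggle's bat (30 mm long from its pivot at fixture x = -95 mm, z = 36 mm; 9 mm thick at the tip). The six toggles stand in one row along fixture y at 28 mm pitch, in an order that differs from start to start; a stripe of the same colour lies on the module at its foot
- toggle_blue (a joint): angle of the blue toggle: 0 = off, leaning 0.4 rad towards fixture -x; 0.8 = on, leaning 0.4 rad towards fixture +x; pivots about fixture y, no spring, stays where it is left, about 1.5 N at the tip moves it
- toggle_blue_tip (a point): tip of the blue toggle's bat (30 mm long from its pivot at fixture x = -95 mm, z = 36 mm; 9 mm thick at the tip). The six toggles stand in one row along fixture y at 28 mm pitch, in an order that differs from start to start; a stripe of the same colour lies on the module at its foot
- toggle_green (a joint): angle of the green toggle: 0 = off, leaning 0.4 rad towards fixture -x; 0.8 = on, leaning 0.4 rad towards fixture +x; pivots about fixture y, no spring, stays where it is left, about 1.5 N at the tip moves it
- toggle_green_tip (a point): tip of the green toggle's bat (30 mm long from its pivot at fixture x = -95 mm, z = 36 mm; 9 mm thick at the tip). The six toggles stand in one row along fixture y at 28 mm pitch, in an order that differs from start to start; a stripe of the same colour lies on the module at its foot
- toggle_white (a joint): angle of the white toggle: 0 = off, leaning 0.4 rad towards fixture -x; 0.8 = on, leaning 0.4 rad towards fixture +x; pivots about fixture y, no spring, stays where it is left, about 1.5 N at the tip moves it
- toggle_white_tip (a point): tip of the white toggle's bat (30 mm long from its pivot at fixture x = -95 mm, z = 36 mm; 9 mm thick at the tip). The six toggles stand in one row along fixture y at 28 mm pitch, in an order that differs from start to start; a stripe of the same colour lies on the module at its foot
- toggle_black (a joint): angle of the black toggle: 0 = off, leaning 0.4 rad towards fixture -x; 0.8 = on, leaning 0.4 rad towards fixture +x; pivots about fixture y, no spring, stays where it is left, about 1.5 N at the tip moves it. The black one is a spare with no plug
- toggle_black_tip (a point): tip of the black toggle's bat (30 mm long from its pivot at fixture x = -95 mm, z = 36 mm; 9 mm thick at the tip). The six toggles stand in one row along fixture y at 28 mm pitch, in an order that differs from start to start; a stripe of the same colour lies on the module at its foot
- plug_red_mid (a point): centre of the red terminal plug, a block 44 mm (its x) x 30 mm x 30 mm, about 60 g, lying on the bench; four screw heads on its top; x axis along its length. It may be absent
- plug_yellow_mid (a point): centre of the yellow terminal plug, a block 44 mm (its x) x 30 mm x 30 mm, about 60 g, lying on the bench; four screw heads on its top; x axis along its length. It may be absent
- plug_blue_mid (a point): centre of the blue terminal plug, a block 44 mm (its x) x 30 mm x 30 mm, about 60 g, lying on the bench; four screw heads on its top; x axis along its length. It may be absent
- plug_green_mid (a point): centre of the green terminal plug, a block 44 mm (its x) x 30 mm x 30 mm, about 60 g, lying on the bench; four screw heads on its top; x axis along its length. It may be absent
- plug_white_mid (a point): centre of the white terminal plug, a block 44 mm (its x) x 30 mm x 30 mm, about 60 g, lying on the bench; four screw heads on its top; x axis along its length. It may be absent
- driver: screwdriver with a green handle, 170 mm long, lying on the bench; bystander
- jar: small clear closed jar, 52 mm diameter, 60 mm high, black cap; origin under its base; bystander
- tablet: black tablet 170 x 240 x 9 mm lying flat; bystander
- socket: round metal panel socket on a 31 x 26 mm flange, 26 mm high; origin under its base; bystander
There are look-alikes about, which are no part of the job. Leave any purple look-alike of the part that bears plug_green_mid alone. What is shaped like the part that bears plug_red_mid but purple is not meant.

How it is judged:
On the way, in this order (a step that is already met when the one before it is completed fails the run):
1. every plug present lies fully down in a nest, with the keeper still open (x of plug_red_mid in the frame of fixture between -0.007 and 0.007 m and (y of plug_red_mid in the frame of fixture between -0.081 and -0.069 m or y of plug_red_mid in the frame of fixture between -0.031 and -0.019 m or y of plug_red_mid in the frame of fixture between 0.019 and 0.031 m or y of plug_red_mid in the frame of fixture between 0.069 and 0.081 m) and z of plug_red_mid in the frame of fixture between 0.023 and 0.031 m and angle between the x axis of each of plug_red_mid, plug_yellow_mid, plug_blue_mid, plug_green_mid, plug_white_mid and the x axis of fixture, either way round below 0.2 rad and x of plug_yellow_mid in the frame of fixture between -0.007 and 0.007 m and (y of plug_yellow_mid in the frame of fixture between -0.081 and -0.069 m or y of plug_yellow_mid in the frame of fixture between -0.031 and -0.019 m or y of plug_yellow_mid in the frame of fixture between 0.019 and 0.031 m or y of plug_yellow_mid in the frame of fixture between 0.069 and 0.081 m) and z of plug_yellow_mid in the frame of fixture between 0.023 and 0.031 m and x of plug_blue_mid in the frame of fixture between -0.007 and 0.007 m and (y of plug_blue_mid in the frame of fixture between -0.081 and -0.069 m or y of plug_blue_mid in the frame of fixture between -0.031 and -0.019 m or y of plug_blue_mid in the frame of fixture between 0.019 and 0.031 m or y of plug_blue_mid in the frame of fixture between 0.069 and 0.081 m) and z of plug_blue_mid in the frame of fixture between 0.023 and 0.031 m and x of plug_green_mid in the frame of fixture between -0.007 and 0.007 m and (y of plug_green_mid in the frame of fixture between -0.081 and -0.069 m or y of plug_green_mid in the frame of fixture between -0.031 and -0.019 m or y of plug_green_mid in the frame of fixture between 0.019 and 0.031 m or y of plug_green_mid in the frame of fixture between 0.069 and 0.081 m) and z of plug_green_mid in the frame of fixture between 0.023 and 0.031 m and x of plug_white_mid in the frame of fixture between -0.007 and 0.007 m and (y of plug_white_mid in the frame of fixture between -0.081 and -0.069 m or y of plug_white_mid in the frame of fixture between -0.031 and -0.019 m or y of plug_white_mid in the frame of fixture between 0.019 and 0.031 m or y of plug_white_mid in the frame of fixture between 0.069 and 0.081 m) and z of plug_white_mid in the frame of fixture between 0.023 and 0.031 m and value of joint keeper above 0.5 rad), for 0.2 s.
2. the keeper bar is shut behind its detent over the loaded plugs, with all toggles off (value of joint keeper below 0.05 rad and x of plug_red_mid in the frame of fixture between -0.007 and 0.007 m and (y of plug_red_mid in the frame of fixture between -0.081 and -0.069 m or y of plug_red_mid in the frame of fixture between -0.031 and -0.019 m or y of plug_red_mid in the frame of fixture between 0.019 and 0.031 m or y of plug_red_mid in the frame of fixture between 0.069 and 0.081 m) and z of plug_red_mid in the frame of fixture between 0.023 and 0.031 m and angle between the x axis of each of plug_red_mid, plug_yellow_mid, plug_blue_mid, plug_green_mid, plug_white_mid and the x axis of fixture, either way round below 0.2 rad and x of plug_yellow_mid in the frame of fixture between -0.007 and 0.007 m and (y of plug_yellow_mid in the frame of fixture between -0.081 and -0.069 m or y of plug_yellow_mid in the frame of fixture between -0.031 and -0.019 m or y of plug_yellow_mid in the frame of fixture between 0.019 and 0.031 m or y of plug_yellow_mid in the frame of fixture between 0.069 and 0.081 m) and z of plug_yellow_mid in the frame of fixture between 0.023 and 0.031 m and x of plug_blue_mid in the frame of fixture between -0.007 and 0.007 m and (y of plug_blue_mid in the frame of fixture between -0.081 and -0.069 m or y of plug_blue_mid in the frame of fixture between -0.031 and -0.019 m or y of plug_blue_mid in the frame of fixture between 0.019 and 0.031 m or y of plug_blue_mid in the frame of fixture between 0.069 and 0.081 m) and z of plug_blue_mid in the frame of fixture between 0.023 and 0.031 m and x of plug_green_mid in the frame of fixture between -0.007 and 0.007 m and (y of plug_green_mid in the frame of fixture between -0.081 and -0.069 m or y of plug_green_mid in the frame of fixture between -0.031 and -0.019 m or y of plug_green_mid in the frame of fixture between 0.019 and 0.031 m or y of plug_green_mid in the frame of fixture between 0.069 and 0.081 m) and z of plug_green_mid in the frame of fixture between 0.023 and 0.031 m and x of plug_white_mid in the frame of fixture between -0.007 and 0.007 m and (y of plug_white_mid in the frame of fixture between -0.081 and -0.069 m or y of plug_white_mid in the frame of fixture between -0.031 and -0.019 m or y of plug_white_mid in the frame of fixture between 0.019 and 0.031 m or y of plug_white_mid in the frame of fixture between 0.069 and 0.081 m) and z of plug_white_mid in the frame of fixture between 0.023 and 0.031 m and value of joint each of toggle_red, toggle_yellow, toggle_blue, toggle_green, toggle_white, toggle_black below 0.12 rad), for 0.2 s.
3. the toggles matching the loaded plugs are on, the others off (((value of joint toggle_red above 0.68 rad and height (world z) of plug_red_mid above -50 m) or (value of joint toggle_red below 0.12 rad and height (world z) of plug_red_mid below -50 m)) and (value of joint toggle_red below 0.12 rad or height (world z) of plug_red_mid above -50 m) and ((value of joint toggle_yellow above 0.68 rad and height (world z) of plug_yellow_mid above -50 m) or (value of joint toggle_yellow below 0.12 rad and height (world z) of plug_yellow_mid below -50 m)) and (value of joint toggle_yellow below 0.12 rad or height (world z) of plug_yellow_mid above -50 m) and ((value of joint toggle_blue above 0.68 rad and height (world z) of plug_blue_mid above -50 m) or (value of joint toggle_blue below 0.12 rad and height (world z) of plug_blue_mid below -50 m)) and (value of joint toggle_blue below 0.12 rad or height (world z) of plug_blue_mid above -50 m) and ((value of joint toggle_green above 0.68 rad and height (world z) of plug_green_mid above -50 m) or (value of joint toggle_green below 0.12 rad and height (world z) of plug_green_mid below -50 m)) and (value of joint toggle_green below 0.12 rad or height (world z) of plug_green_mid above -50 m) and ((value of joint toggle_white above 0.68 rad and height (world z) of plug_white_mid above -50 m) or (value of joint toggle_white below 0.12 rad and height (world z) of plug_white_mid below -50 m)) and (value of joint toggle_white below 0.12 rad or height (world z) of plug_white_mid above -50 m) and value of joint toggle_black below 0.12 rad and value of joint keeper below 0.05 rad), for 0.2 s.
At the end, for the whole second after the job is handed in: each plug that is present rests in a nest (centre within 7 mm (lengthwise) and 6 mm (across) of the nest's centre, bottom within 4 mm of its floor, length along the nest); keeper within 0.05 rad of shut; toggle of every loaded colour above 0.68 rad, every other toggle below 0.12 rad (all of step 3 and x of plug_red_mid in the frame of fixture between -0.007 and 0.007 m and (y of plug_red_mid in the frame of fixture between -0.081 and -0.069 m or y of plug_red_mid in the frame of fixture between -0.031 and -0.019 m or y of plug_red_mid in the frame of fixture between 0.019 and 0.031 m or y of plug_red_mid in the frame of fixture between 0.069 and 0.081 m) and z of plug_red_mid in the frame of fixture between 0.023 and 0.031 m and angle between the x axis of each of plug_red_mid, plug_yellow_mid, plug_blue_mid, plug_green_mid, plug_white_mid and the x axis of fixture, either way round below 0.2 rad and x of plug_yellow_mid in the frame of fixture between -0.007 and 0.007 m and (y of plug_yellow_mid in the frame of fixture between -0.081 and -0.069 m or y of plug_yellow_mid in the frame of fixture between -0.031 and -0.019 m or y of plug_yellow_mid in the frame of fixture between 0.019 and 0.031 m or y of plug_yellow_mid in the frame of fixture between 0.069 and 0.081 m) and z of plug_yellow_mid in the frame of fixture between 0.023 and 0.031 m and x of plug_blue_mid in the frame of fixture between -0.007 and 0.007 m and (y of plug_blue_mid in the frame of fixture between -0.081 and -0.069 m or y of plug_blue_mid in the frame of fixture between -0.031 and -0.019 m or y of plug_blue_mid in the frame of fixture between 0.019 and 0.031 m or y of plug_blue_mid in the frame of fixture between 0.069 and 0.081 m) and z of plug_blue_mid in the frame of fixture between 0.023 and 0.031 m and x of plug_green_mid in the frame of fixture between -0.007 and 0.007 m and (y of plug_green_mid in the frame of fixture between -0.081 and -0.069 m or y of plug_green_mid in the frame of fixture between -0.031 and -0.019 m or y of plug_green_mid in the frame of fixture between 0.019 and 0.031 m or y of plug_green_mid in the frame of fixture between 0.069 and 0.081 m) and z of plug_green_mid in the frame of fixture between 0.023 and 0.031 m and x of plug_white_mid in the frame of fixture between -0.007 and 0.007 m and (y of plug_white_mid in the frame of fixture between -0.081 and -0.069 m or y of plug_white_mid in the frame of fixture between -0.031 and -0.019 m or y of plug_white_mid in the frame of fixture between 0.019 and 0.031 m or y of plug_white_mid in the frame of fixture between 0.069 and 0.081 m) and z of plug_white_mid in the frame of fixture between 0.023 and 0.031 m and linear speed of each of plug_red, plug_yellow, plug_blue, plug_green, plug_white below 0.02 m/s); the robot touches nothing.
It fails at once if the black spare toggle or the toggle of a colour with no plug is flipped (past 0.3 rad) (value of joint toggle_black above 0.3 rad or (value of joint toggle_red above 0.3 rad and height (world z) of plug_red_mid below -50 m) or (value of joint toggle_yellow above 0.3 rad and height (world z) of plug_yellow_mid below -50 m) or (value of joint toggle_blue above 0.3 rad and height (world z) of plug_blue_mid below -50 m) or (value of joint toggle_green above 0.3 rad and height (world z) of plug_green_mid below -50 m) or (value of joint toggle_white above 0.3 rad and height (world z) of plug_white_mid below -50 m)).
It fails at once if a toggle is flipped on (past 0.5 rad) while the keeper is not home (over 0.15 rad) (value of joint keeper above 0.15 rad and value of joint any of toggle_red, toggle_yellow, toggle_blue, toggle_green, toggle_white, toggle_black above 0.5 rad).
It fails at once if a bystander is moved by more than 30 mm or the jar is tipped (distance of any of driver, jar, tablet, socket from where it was at the start of the episode above 0.03 m or angle between jar's own z axis and vertical above 0.5 rad).
Of plug_red, plug_yellow, plug_blue, plug_green, plug_white only 3 to 4 are there at a start; the rules pass over those that are not, and their reading is None.
At some moment in a run one of plug_red, plug_yellow, plug_blue, plug_green, plug_white may be knocked a few centimetres aside while the robot is not near it.
Once in a run the grip may slacken for a moment while it holds something.
It also fails if it takes over 210 s, if anything falls off the work surface, if the arm or the gripper's body presses on something with over 40 N, if the wrist force passes 120 N, or if a joint passes its speed limit or range.

## Working session

There is one attempt and no reset: what is moved stays moved. The work goes in short steps, Python scripts to look and compute and a shell command to move; the robot and the scene stay as the last step left them, time stands still between calls to the robot, and variables do not carry over. Pictures are saved under pics/ and viewed, about 12 in all and at most 16, crops included, and the job is handed in when it is done.

```bash
ls; mkdir -p pics; cat > h.py <<'E'
import numpy as np, cv2
from cell import arm
from scipy.spatial.transform import Rotation as Ro
def pose():
    s=arm.observe(); q=s["orientation"]; return np.array(s["eef_pos"]),Ro.from_quat([q[1],q[2],q[3],q[0]]).as_matrix(),s
def cap(name):
    p,R,s=pose(); c=arm.capture(name); c=dict(c)
    if name=="wrist":
        M=np.array(c["mount"]); T=np.eye(4);T[:3,:3]=R;T[:3,3]=p; W=np.linalg.inv(T@M); c["R"]=W[:3,:3];c["t"]=W[:3,3]
    c["R"]=np.array(c["R"]);c["t"]=np.array(c["t"]); return c
def save(c,fn,box=None,s=1):
    im=c["pixels"][:,:,::-1]
    if box: im=im[box[1]:box[3],box[0]:box[2]]
    cv2.imwrite("pics/"+fn,cv2.resize(im,None,fx=s,fy=s,interpolation=cv2.INTER_CUBIC))
def store(c,fn): np.save("pics/"+fn,c,allow_pickle=True)
def load(fn): return np.load("pics/"+fn+".npy",allow_pickle=True).item()
def p2w(c,u,v,z):
    d=c["R"].T@np.array([(u-c["cx"])/c["fx"],(v-c["cy"])/c["fy"],1]); o=-c["R"].T@c["t"]
    return o+d*(z-o[2])/d[2]
def w2p(c,X):
    x=c["R"]@np.array(X)+c["t"]; return np.array([c["fx"]*x[0]/x[2]+c["cx"],c["fy"]*x[1]/x[2]+c["cy"]])
E
python3 - <<'E'
from h import *
for n in("scene","side","wrist"):
    c=cap(n);store(c,n);save(c,n+".png",s=1.5); print(n,-c["R"].T@c["t"],c["R"][2],c["fx"])
print(arm.observe())
E
```

```text
pics
scene [1.02643037 0.65813397 1.08748844] [-0.3911423  -0.45856138 -0.79795311] 391.4456420251363
side [ 0.334046   -0.52208162  0.84868593] [ 0.22243286  0.58967119 -0.77640937] 349.65126352817185
wrist [0.09530218 0.64852456 0.38295717] [ 0.26050078 -0.07124928 -0.96284105] 342.8991625668773
{'time': 0.15, 'qpos': array([-1.37078128,  0.62915897,  0.03842884,  1.51813566, -0.02701446,
        0.99631559, -0.02001579]), 'joint_vel': array([-0.00087872, -0.00260216,  0.00086668, -0.001676  ,  0.0002665 ,
        0.00023092,  0.00079845]), 'joint_efforts': array([ 1.53013400e-03, -5.50084305e+01,  1.14482246e+00, -1.86810887e+01,
       -5.21605485e-02,  2.09801289e-02,  1.14117654e-04]), 'eef_pos': array([0.17056846, 0.62668105, 0.20474946]), 'orientation': array([ 4.49770368e-04,  7.94576168e-01,  6.07164022e-01, -6.00685425e-04]), 'wrist_force': array([-0.14111188, -0.33042027, -0.46798985]), 'ft_torque': array([-0.0320754 ,  0.0301743 ,  0.01390961]), 'grip_width': 0.09395685277156617}
```

View pics/scene.png

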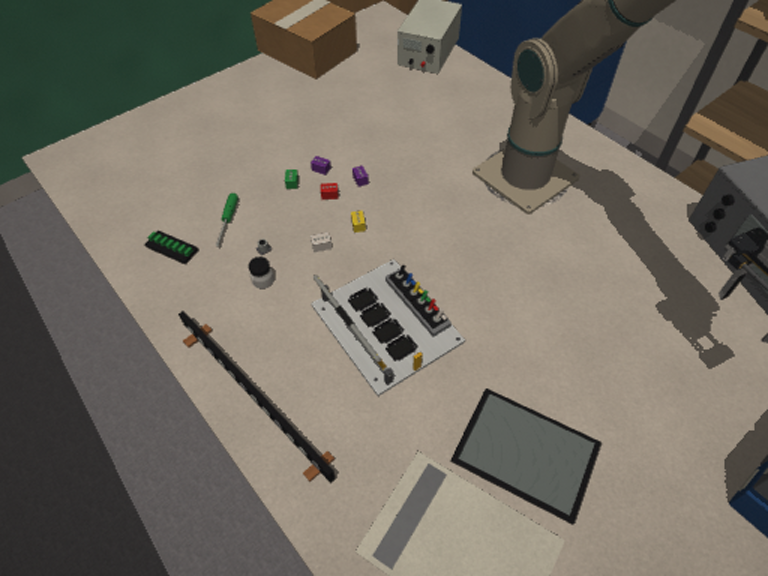

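View pics/side.png

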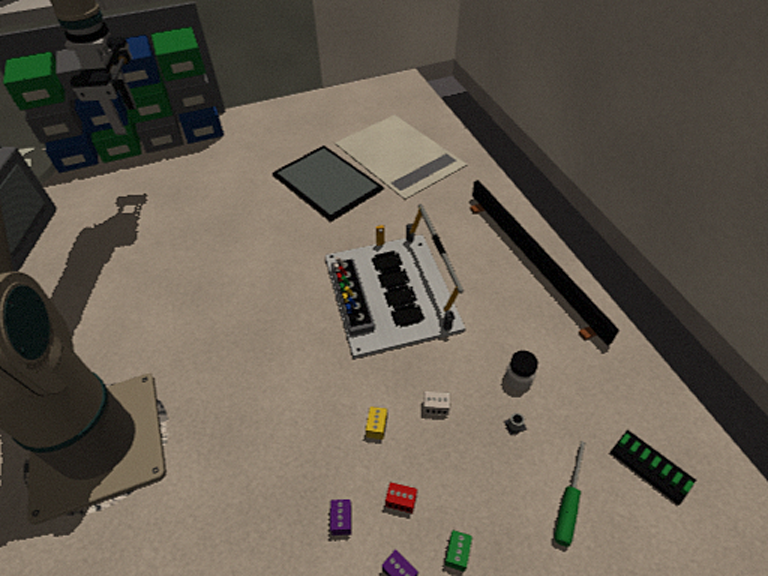

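Five coloured candidates seen plus two purple. In the 1.5x scene picture: yellow (358,221), white (321,241), red (330,190) and green (291,178) are real plugs. Decoys and look-alikes are purple at (320,164) and (360,176), the green driver handle at (230,207), and the green-striped terminal strip at (172,246). There is no blue plug.

```bash
python3 - <<'E'
from h import *
a=load("scene");b=load("side")
save(a,"s_fix.png",(200,165,320,270),6); save(b,"d_fix.png",(205,130,325,245),5)
E
```

```text
(no output)
```

View pics/s_fix.png

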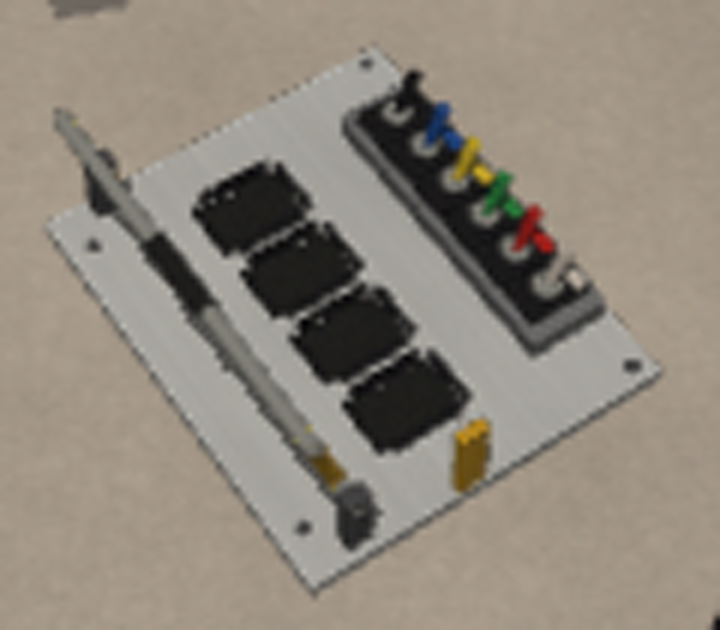

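View pics/d_fix.png

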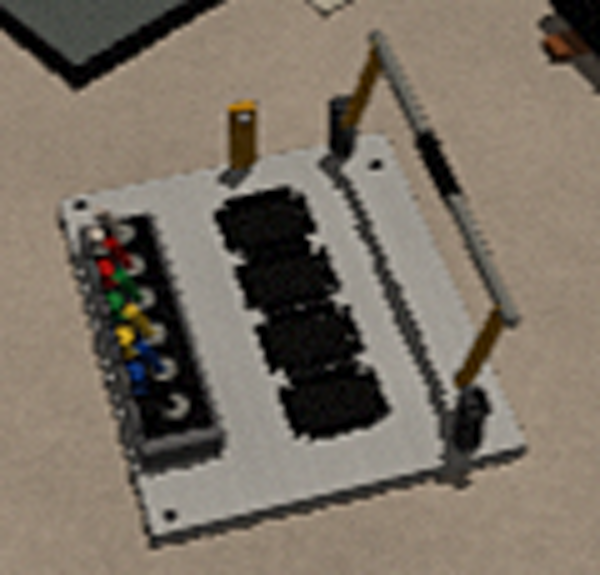

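Scene crop: plate top corners at (378,47), (663,373), (315,587) and (45,228). Along +y the toggles run black, blue, yellow, green, red, white. Keeper is open. Side crop agrees. Next I fit the fixture and plug poses.

```bash
cat >> h.py <<'E'
from scipy.optimize import minimize, least_squares
HUE={"yellow":(20,35),"red":None,"green":(45,80),"white":None}
def mask(c,col):
    hsv=cv2.cvtColor(c["pixels"],cv2.COLOR_RGB2HSV).astype(int); h,s,v=hsv[...,0],hsv[...,1],hsv[...,2]
    if col=="yellow": m=(h>19)&(h<36)&(s>140)&(v>60)
    if col=="red": m=((h<8)|(h>172))&(s>140)&(v>50)
    if col=="green": m=(h>45)&(h<85)&(s>110)&(v>40)
    if col=="white": m=(s<45)&(v>125)
    return m.astype(np.uint8)
def blob(c,col,X,r=30,frac=None):
    """mask component nearest the projection of X"""
    m=mask(c,col); m=cv2.morphologyEx(m,cv2.MORPH_CLOSE,np.ones((5,5)))
    n,l,st,ce=cv2.connectedComponentsWithStats(m); u=w2p(c,X)
    best=min((i for i in range(1,n) if st[i,4]>25),key=lambda i:np.hypot(*(ce[i]-u))); return (l==best),ce[best]
def hull(c,x,y,a,z0,S=8):
    P=[]
    for sx in(-1,1):
        for sy in(-1,1):
            for z in(z0,z0+.03): P.append(w2p(c,[x+np.cos(a)*sx*.022-np.sin(a)*sy*.015,y+np.sin(a)*sx*.022+np.cos(a)*sy*.015,z]))
    return cv2.convexHull(np.array(P,np.float32))[:,0]
def iou(views,x,y,a,z0):
    e=0
    for c,m in views:
        h=hull(c,x,y,a,z0); S=4; M=np.zeros((m.shape[0]*S,m.shape[1]*S),np.uint8)
        cv2.fillConvexPoly(M,np.round((h+.5)*S*16-8).astype(np.int32),1,shift=4)
        A=cv2.resize(M.astype(np.float32),m.shape[::-1],interpolation=cv2.INTER_AREA)
        e+=np.abs(A-m).sum()/m.sum()
    return e/len(views)
def fitplug(views,x,y,z0=0,angs=np.arange(0,3.14,.26)):
    best=None
    for a in angs:
        r=minimize(lambda p:iou(views,p[0]/100,p[1]/100,p[2],z0),[x*100,y*100,a],method="Nelder-Mead",options=dict(initial_simplex=[[x*100,y*100,a],[x*100+.6,y*100,a],[x*100,y*100+.6,a],[x*100,y*100,a+.2]],maxiter=60))
        if best is None or r.fun<best.fun: best=r
    return best.x[0]/100,best.x[1]/100,best.x[2]%np.pi,best.fun
E
cat > m1.py <<'E'
from h import *
a=load("scene");b=load("side")
F=np.array([[-125,-135],[-125,135],[100,135],[100,-135]])/1e3
ua=(np.array([[378,47],[663,373],[315,587],[45,228]])+.5)/6-.5+[200,165]
ub=(np.array([[152,535],[62,210],[388,136],[525,445]])+.5)/5-.5+[205,130]
def res(p,sel=(0,1)):
    R=np.array([[np.cos(p[2]),-np.sin(p[2])],[np.sin(p[2]),np.cos(p[2])]]); W=F@R.T+p[:2]
    return np.concatenate([(np.array([w2p(c,[*w,.012]) for w in W])-u).ravel() for k,(c,u) in enumerate(((a,ua),(b,ub))) if k in sel])
W=[p2w(a,*u,.012)[:2] for u in ua]; m=np.mean(W,0); d=W[3]-W[0]; a0=np.arctan2(d[1],d[0])
for sel in((0,1),(0,),(1,)):
    r=least_squares(lambda p:res(p,sel),[*m,a0]); print(sel,r.x,np.abs(r.fun).max())
for col,u in dict(yellow=(358,221),white=(321,241),red=(330,190),green=(291,178)).items():
    X=p2w(a,u[0]/1.5,u[1]/1.5,.02)
    V=[(c,blob(c,col,X)[0]) for c in(a,b)]
    print(col,[v[1].sum() for v in V],"both",np.round(fitplug(V,X[0],X[1]),4),*[np.round(fitplug([v],X[0],X[1]),4) for v in V])
E
python3 m1.py
```

```text
(0, 1) [ 0.59599581  0.11674433 -0.10496372] 2.451760211606654
(0,) [ 0.59674984  0.11953056 -0.10308372] 0.759109787578268
(1,) [ 0.59534276  0.11366471 -0.10700723] 1.8322380305255024
yellow [np.int64(108), np.int64(249)] both [ 0.4498 -0.1489  1.0451  0.1438] [ 0.4496 -0.1489  1.0415  0.1771] [ 0.4496 -0.1488  1.0756  0.1004]
white [np.int64(107404), np.int64(152)] both [ 0.568  -0.1418  2.5943  0.9002] [0.8386 0.2572 2.1154 0.9977] [ 0.5676 -0.1422  2.6169  0.8014]
red [np.int64(114), np.int64(304)] both [ 0.4412 -0.2792  2.5669  0.156 ] [ 0.4417 -0.2796  2.5692  0.1667] [ 0.4411 -0.279   2.5594  0.1406]
green [np.int64(94), np.int64(294)] both [ 0.4905 -0.3792  0.9776  0.2557] [ 0.4888 -0.3827  1.0376  0.2141] [ 0.4932 -0.3754  0.8766  0.2489]
```

```bash
cat >> h.py <<'E'
FX=[0.5966,0.1185,-0.104]
def f2w(x,y,f=None):
    f=f or FX; c,s=np.cos(f[2]),np.sin(f[2]); return np.array([f[0]+c*x-s*y,f[1]+s*x+c*y])
def plan(x,y,z,yaw=None):
    """print turn (rotvec, tool) and then shift in cm in the turned tool axes; yaw = world angle of tool x mod pi"""
    p,R,s=pose(); cur=np.arctan2(R[1,0],R[0,0])
    if yaw is None: d=0
    else: d=(yaw-cur+np.pi/2)%np.pi-np.pi/2
    t=cur+d; T=np.array([[np.cos(t),np.sin(t),0],[np.sin(t),-np.cos(t),0],[0,0,-1]])
    rv=Ro.from_matrix(R.T@T).as_rotvec(); sh=T.T@(np.array([x,y,z])-p)*100
    print("at",np.round(p,4),"yaw %.3f"%cur,"q7 %.2f"%s["qpos"][6],"turn",np.round(rv,4),"rows>=",int(np.ceil(np.abs(rv).max()/.12)),"shift cm",np.round(sh,2),"rows>=",int(np.ceil(np.abs(sh).max()/4.1)),"F",np.round(s["wrist_force"],1),"g %.4f"%s["grip_width"],"t %.2f"%s["time"])
E
python3 -c "
from h import *
plan(*f2w(-.02,0),.30,FX[2]+np.pi/2)"
```

```text
at [0.1706 0.6267 0.2047] yaw 1.305 q7 -0.02 turn [-1.000e-04  1.500e-03 -1.618e-01] rows>= 2 shift cm [-46.12  45.65  -9.53] rows>= 12 F [-0.1 -0.3 -0.5] g 0.0940 t 0.15
```

```bash
python3 -m inch '{"linear":[[0,0,-3],[0,0,-3],[-2.8,2.8,-0.3],[-2.8,2.8,-0.3],[-2.8,2.8,-0.3],[-2.8,2.8,-0.3],[-2.8,2.8,-0.3],[-2.8,2.8,-0.3],[-2.8,2.8,-0.3],[-2.8,2.8,-0.2],[-2.8,2.8,-0.2],[-2.8,2.8,-0.2],[-2.8,2.8,-0.2],[-2.8,2.8,-0.2],[-2.8,2.8,-0.2],[-2.8,2.8,-0.2],[-2.8,2.8,-0.2],[-2.8,2.8,0]],"twist":[[0,0,-0.08],[0,0,-0.08],[0,0,0],[0,0,0],[0,0,0],[0,0,0],[0,0,0],[0,0,0],[0,0,0],[0,0,0],[0,0,0],[0,0,0],[0,0,0],[0,0,0],[0,0,0],[0,0,0],[0,0,0],[0,0,0]]}'
python3 -c "
from h import *
plan(*f2w(-.02,0),.30,FX[2]+np.pi/2)"
```

```text
time: 1.65
eef_pos: [0.583, 0.1256, 0.3003]
orientation: [-0.002, 0.733, 0.68, -0.004]
wrist_force: [0.2, 0.7, -0.5]
grip_width: 0.0938
at [0.583  0.1256 0.3003] yaw 1.496 q7 1.29 turn [-0.0081  0.0039  0.029 ] rows>= 1 shift cm [-0.56 -0.57  0.03] rows>= 1 F [ 0.2  0.7 -0.5] g 0.0938 t 1.65
```

Very good tracking. Wrist look at the fixture.

```bash
python3 -m inch '{"linear":[[-0.5,-0.5,0],[0,0,0],[0,0,0]],"twist":[[0,0,0.03],[0,0,0],[0,0,0]]}' >/dev/null
python3 - <<'E'
from h import *
c=cap("wrist");store(c,"w1");save(c,"w1.png",s=1.5);print(-c["R"].T@c["t"],c["R"][2]);plan(*f2w(-.02,0),.30,FX[2]+np.pi/2)
for x in(-.125,.1):
  for y in(-.135,.135): print((x,y),w2p(c,[*f2w(x,y),.012]))
E
```

```text
[0.50633398 0.12078214 0.47753466] [ 0.26180516 -0.04134421 -0.96423478]
at [0.5821 0.1092 0.2988] yaw 1.449 q7 1.27 turn [-0.0063  0.0105 -0.0179] rows>= 1 shift cm [ 1.07 -0.66 -0.12] rows>= 1 F [-0.2 -0.2 -0.6] g 0.0944 t 1.95
(-0.125, -0.135) [161.2187494   68.78054236]
(-0.125, 0.135) [371.89196271  64.49540658]
(0.1, -0.135) [175.53351085 231.59032877]
(0.1, 0.135) [361.08095943 229.0511259 ]
```

View pics/w1.png

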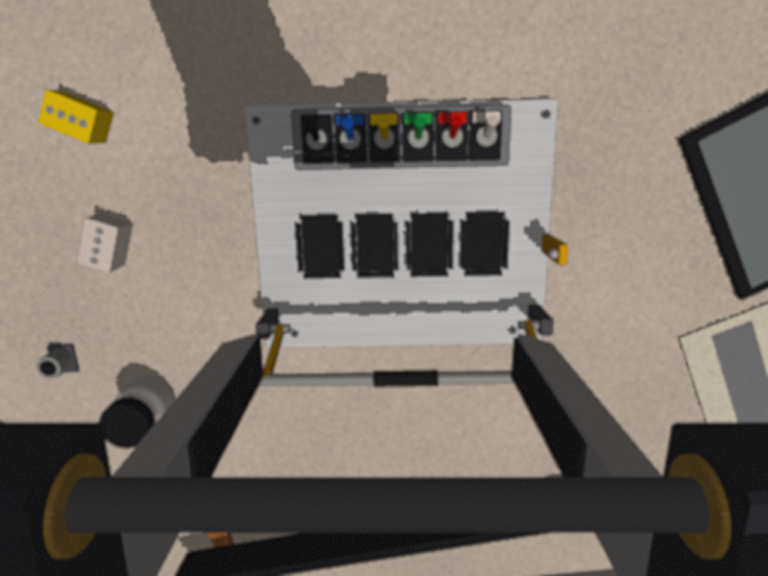

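```bash
cat >> h.py <<'E'
def nests(c,f,excl=(),thr=60):
    g=c["pixels"].max(2); m=(g<thr).astype(np.uint8); out=[]
    n,l,st,ce=cv2.connectedComponentsWithStats(m)
    for y in(-.075,-.025,.025,.075):
        # silhouette hull centroid predicted vs seen is done in resid; here pixel window around prediction
        u=w2p(c,[*f2w(0,y,list(f)),.016]); k=min((i for i in range(1,n) if st[i,4]>60),key=lambda i:np.hypot(*(ce[i]-u))); out.append((ce[k],st[k,4]))
    return out
def nestpred(c,f,y):
    P=[w2p(c,[*f2w(sx*.0295,y+sy*.0215,list(f)),z]) for sx in(-1,1) for sy in(-1,1) for z in(.012,.0185)]
    h=cv2.convexHull(np.array(P,np.float32)); M=cv2.moments(h); return np.array([M["m10"],M["m01"]])/M["m00"]
def fitfix(cs,f0):
    obs=[nests(c,f0) for c in cs]
    def res(p): return np.concatenate([nestpred(c,p,y)-o[0] for c,ob in zip(cs,obs) for y,o in zip((-.075,-.025,.025,.075),ob)])
    r=least_squares(res,f0,x_scale=[.01,.01,.05],diff_step=1e-3); print(np.round(r.x,4),"maxres px",np.abs(r.fun).max().round(2),[int(o[1]) for ob in obs for o in ob]); return r.x
E
python3 - <<'E'
from h import *
w,a,b=load("w1"),load("scene"),load("side")
for cs in([w],[a],[b],[w,a,b]): fitfix(cs,FX)
E
```

```text
[ 0.5965  0.119  -0.1053] maxres px 0.32 [1138, 1111, 1137, 1177]
[ 0.5963  0.1175 -0.1958] maxres px 11.72 [567, 567, 567, 210]
[0.6036 0.0986 0.2273] maxres px 13.26 [406, 887, 887, 887]
[ 0.598   0.1166 -0.0826] maxres px 19.05 [1138, 1111, 1137, 1177, 567, 567, 567, 210, 406, 887, 887, 887]
```

```bash
python3 - <<'E'
import re
s=open("h.py").read()
s=s.replace("FX=[0.5966,0.1185,-0.104]","FX=[0.5965,0.119,-0.105]")
s=s.replace("    else: d=(yaw-cur+np.pi/2)%np.pi-np.pi/2\n","""    else:
        az=np.arctan2(y,x); q7=(yaw-az+np.pi/2)%np.pi-np.pi/2
        if abs(q7)>1.5 and q7*(cur-np.arctan2(p[1],p[0]))<0: q7-=np.sign(q7)*np.pi
        d=(az+q7-cur+np.pi)%(2*np.pi)-np.pi
""")
s+='''
def see(col,x,y,z0=0,fn=None):
    c=cap("wrist"); 
    if fn: store(c,fn)
    m,ce=blob(c,col,[x,y,z0+.015]); r=fitplug([(c,m)],x,y,z0); print(col,"area",m.sum(),"fit",np.round(r,4)); return r
'''
open("h.py","w").write(s)
from h import *
plan(.568,-.142,.2,2.6-np.pi/2)
E
```

```text
at [0.5821 0.1092 0.2988] yaw 1.449 q7 1.27 turn [-0.0039  0.0117  0.4197] rows>= 4 shift cm [-22.26  11.74   9.88] rows>= 6 F [-0.2 -0.2 -0.6] g 0.0944 t 1.95
```

```bash
python3 -m inch '{"linear":[[0,0,0],[0,0,0],[0,0,0],[0,0,0],[-3.2,1.7,1.4],[-3.2,1.7,1.4],[-3.2,1.7,1.4],[-3.2,1.7,1.4],[-3.2,1.7,1.4],[-3.2,1.7,1.4],[-3.1,1.6,1.4],[0,0,0],[0,0,0],[0,0,0]],"twist":[[0,0.01,0.105],[0,0,0.105],[0,0,0.105],[0,0,0.105],[0,0,0],[0,0,0],[0,0,0],[0,0,0],[0,0,0],[0,0,0],[0,0,0],[0,0,0],[0,0,0],[0,0,0]]}' >/dev/null
python3 - <<'E'
from h import *
c=cap("wrist");store(c,"w2");save(c,"w2.png",s=1.5);plan(.568,-.142,.2,2.6-np.pi/2)
u=w2p(c,[.568,-.142,.03]);print(u);hs=cv2.cvtColor(c["pixels"],cv2.COLOR_RGB2HSV);i,j=int(u[1]),int(u[0]);print(hs[i-3:i+4:3,j-3:j+4:3].tolist(),hs[20,250:260:4].tolist())
E
```

```text
at [ 0.5659 -0.1116  0.1937] yaw 1.069 q7 1.38 turn [-0.0156 -0.015   0.0398] rows>= 1 shift cm [-2.49  1.75 -0.63] rows>= 1 F [-0.1  1.3  0.3] g 0.0937 t 3.17
[230.42214314 190.88032395]
[[[14, 33, 188], [13, 33, 188], [14, 30, 170]], [[13, 32, 186], [13, 34, 188], [14, 33, 170]], [[13, 34, 187], [13, 34, 188], [13, 32, 181]]] [[14, 42, 170], [15, 40, 164], [14, 42, 165]]
```

View pics/w2.png

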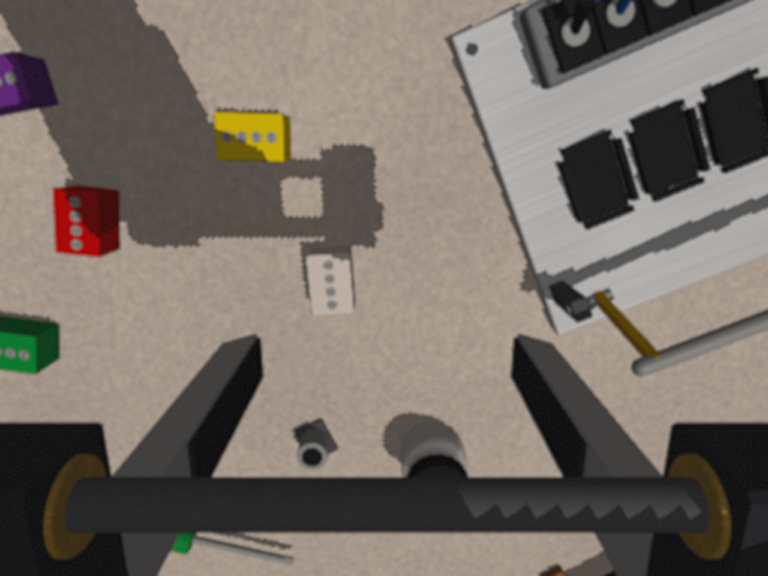

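The white plug's top screws run from (328,265) to (332,305) in the 1.5x view, so it sits about 10 px off the earlier poor white fit.

```bash
python3 - <<'E'
from h import *
c=load("w2")
q=lambda u,v,z=.03:p2w(c,u/1.5,v/1.5,z)[:2]
A,B=q(328,265),q(332,305); print("screws",A,B,np.linalg.norm(A-B),np.arctan2(*(B-A)[::-1])%np.pi)
P=[q(305,254),q(350,249),q(354,312),q(313,315)]
print("corners mean",np.mean(P,0),[np.linalg.norm(P[i]-P[i-1]).round(4) for i in range(4)],[np.arctan2(*(P[i]-P[j])[::-1])%np.pi for i,j in((3,0),(2,1))])
hs=cv2.cvtColor(c["pixels"],cv2.COLOR_RGB2HSV).astype(int);m=((hs[...,1]<38)&(hs[...,2]>172)).astype(np.uint8)
m=cv2.morphologyEx(cv2.morphologyEx(m,cv2.MORPH_OPEN,np.ones((3,3))),cv2.MORPH_CLOSE,np.ones((7,7)))
n,l,st,ce=cv2.connectedComponentsWithStats(m);k=min(range(1,n),key=lambda i:np.hypot(*(ce[i]-[220,189])));print(st[k],ce[k],cv2.minAreaRect(np.argwhere(l==k)[:,::-1].astype(np.float32)))
for col,x,y in(("yellow",.45,-.149),("red",.441,-.279)):
  print(col,fitplug([(c,blob(c,col,[x,y,.015])[0])],x,y))
E
```

```text
screws [ 0.54912746 -0.14497966] [ 0.5750636  -0.15701321] 0.02859177083827159 2.707183601034419
corners mean [ 0.56091033 -0.14988731] [np.float64(0.0436), np.float64(0.0307), np.float64(0.0448), np.float64(0.0288)] [np.float64(2.7266848495614973), np.float64(2.6831095990132825)]
[205 171  30  39 993] [219.43605237 190.41490433] ((219.52066040039062, 189.7583465576172), (39.394142150878906, 26.75452423095703), 85.42607879638672)
yellow (np.float64(0.45205015179431457), np.float64(-0.14625502147005265), np.float64(1.039462006173844), np.float64(0.17985674353598882))
red (np.float64(0.4432531769488797), np.float64(-0.27676086833095054), np.float64(2.6179830866936333), np.float64(0.24196428571428572))
```

```bash
python3 -c "
from h import *
plan(.5615,-.150,.1,2.705-np.pi/2)"
```

```text
at [ 0.5659 -0.1116  0.1937] yaw 1.069 q7 1.38 turn [-0.0148 -0.0158 -0.0652] rows>= 1 shift cm [-3.66  1.22  9.37] rows>= 3 F [-0.1  1.3  0.3] g 0.0937 t 3.17
```

```bash
python3 -m inch '{"linear":[[0,0,0],[-1.2,0.4,3.1],[-1.2,0.4,3.1],[-1.2,0.4,3.1],[0,0,0],[0,0,0],[0,0,0]],"twist":[[-0.015,-0.015,-0.065],[0,0,0],[0,0,0],[0,0,0],[0,0,0],[0,0,0],[0,0,0]]}' 5.5 >/dev/null
python3 -c "
from h import *
plan(.5615,-.150,.01,2.705-np.pi/2)"
```

```text
at [ 0.5714 -0.1315  0.1045] yaw 1.164 q7 1.51 turn [ 0.0108 -0.0127  0.0293] rows>= 1 shift cm [-2.1  -0.12  9.45] rows>= 3 F [-0.2  0.1 -0.4] g 0.0554 t 3.75
```

```bash
python3 -m inch '{"linear":[[-1.05,-0.1,1],[-1.05,0,1],[0,0,1],[0,0,1],[0,0,0],[0,0,0],[0,0,0]],"twist":[[0.01,-0.012,0.03],[0,0,0],[0,0,0],[0,0,0],[0,0,0],[0,0,0],[0,0,0]]}' >/dev/null
python3 -c "
from h import *
plan(.5615,-.150,.01,2.705-np.pi/2)"
```

```text
at [ 0.566  -0.1485  0.066 ] yaw 1.136 q7 1.51 turn [ 0.0084 -0.0035  0.0013] rows>= 1 shift cm [-0.32 -0.35  5.6 ] rows>= 2 F [0.  0.3 0.9] g 0.0548 t 4.33
```

```bash
python3 -m inch '{"linear":[[-0.35,-0.4,1.2],[0,0,1.2],[0,0,1.2],[0,0,1],[0,0,0],[0,0,0]],"twist":[[0.008,-0.003,0],[0,0,0],[0,0,0],[0,0,0],[0,0,0],[0,0,0]]}' >/dev/null
python3 -c "
from h import *
plan(.5615,-.150,.01,2.705-np.pi/2)"
```

```text
at [ 0.5605 -0.1499  0.0148] yaw 1.136 q7 1.53 turn [-0.0007 -0.0006  0.0014] rows>= 1 shift cm [0.03 0.09 0.48] rows>= 1 F [-0.3  0.4 -0.4] g 0.0552 t 4.83
```

```bash
python3 -m inch '{"linear":[[0,0.1,0.5],[0,0,0],[0,0,0]],"twist":[[0,0,0],[0,0,0],[0,0,0]]}' >/dev/null
python3 -m inch '{"linear":[[0,0,0],[0,0,0],[0,0,0],[0,0,0],[0,0,0],[0,0,0],[0,0,0],[0,0,0]],"twist":[[0,0,0],[0,0,0],[0,0,0],[0,0,0],[0,0,0],[0,0,0],[0,0,0],[0,0,0]]}' 2
python3 -m inch '{"linear":[[0,0,-2],[0,0,-3],[0,0,-4],[0,0,-3],[0,0,0],[0,0,0]],"twist":[[0,0,0],[0,0,0],[0,0,0],[0,0,0],[0,0,0],[0,0,0]]}'
python3 - <<'E'
from h import *
c=cap("wrist");store(c,"w3");save(c,"w3.png",(130,160,390,384),3)
plan(*f2w(0,-.025),.12,FX[2]+np.pi/2); p,R,s=pose(); print([w2p(c,p+R@np.array(v)) for v in((0,.022,-.02),(0,-.022,-.02))])
E
```

```text
time: 5.75
eef_pos: [0.5626, -0.1505, 0.0105]
orientation: [0.0, 0.843, 0.538, 0.001]
wrist_force: [-0.6, -0.6, -0.8]
grip_width: 0.0296
time: 6.25
eef_pos: [0.5604, -0.1499, 0.1331]
orientation: [-0.002, 0.843, 0.538, -0.001]
wrist_force: [-0.8, 0.4, -1.3]
grip_width: 0.0298
at [ 0.5608 -0.15    0.1331] yaw 1.136 q7 1.50 turn [-0.0037 -0.0008 -0.33  ] rows>= 3 shift cm [24.63  0.73  1.31] rows>= 7 F [ 0.8 -0.2 -0.6] g 0.0298 t 6.30
[array([255.0352586 , 293.30747563]), array([254.9088849 , 214.06125212])]
```

View pics/w3.png

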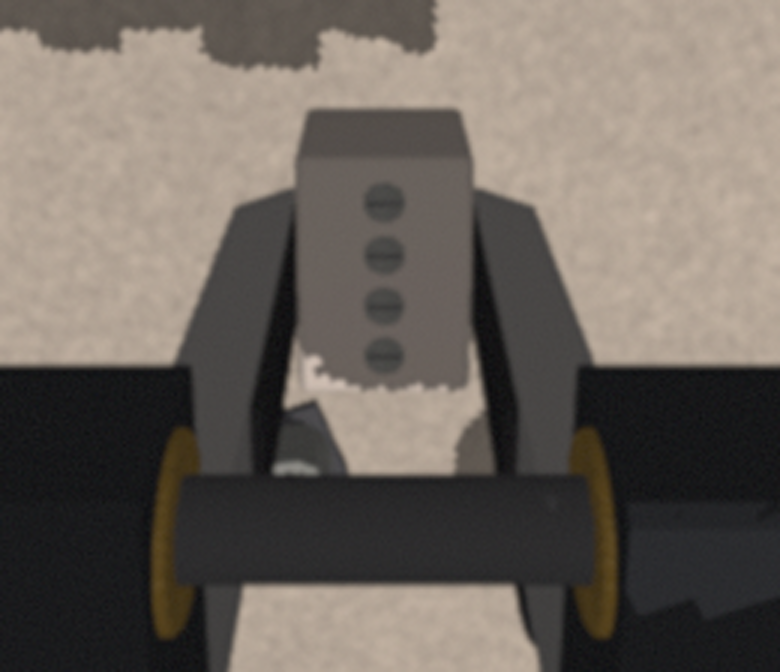

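```bash
python3 -c "
from h import *
plan(*f2w(0,-.075),.12,FX[2]+np.pi/2)"
```

```text
at [ 0.5608 -0.15    0.1331] yaw 1.136 q7 1.50 turn [-0.0037 -0.0008 -0.33  ] rows>= 3 shift cm [19.63  0.73  1.31] rows>= 5 F [ 0.8 -0.2 -0.6] g 0.0298 t 6.30
```

```bash
python3 -m inch '{"linear":[[0,0,0],[0,0,0],[0,0,0],[3.3,0.1,0],[3.3,0.1,0.2],[3.3,0.1,0.2],[3.3,0.1,0.2],[3.3,0.1,0.2],[3.2,0.1,0.2],[0,0,0],[0,0,0],[0,0,0]],"twist":[[0,0,-0.11],[0,0,-0.11],[0,0,-0.11],[0,0,0],[0,0,0],[0,0,0],[0,0,0],[0,0,0],[0,0,0],[0,0,0],[0,0,0],[0,0,0]]}' >/dev/null
python3 -c "
from h import *
plan(*f2w(0,-.075),.05,FX[2]+np.pi/2)"
```

```text
at [0.5733 0.0519 0.102 ] yaw 1.477 q7 1.44 turn [-0.0346  0.0012  0.0108] rows>= 1 shift cm [-0.58  1.61  5.2 ] rows>= 2 F [-0.5 -0.3 -1.2] g 0.0292 t 7.30
```

```bash
python3 -m inch '{"linear":[[-0.3,0.8,0],[-0.3,0.8,0.5],[0,0,1.5],[0,0,1.5],[0,0,0],[0,0,0],[0,0,0]],"twist":[[-0.035,0,0.01],[0,0,0],[0,0,0],[0,0,0],[0,0,0],[0,0,0],[0,0,0]]}' >/dev/null
python3 -c "
from h import *
plan(*f2w(0,-.075),.023,FX[2]+np.pi/2)"
```

```text
at [0.5883 0.0332 0.0617] yaw 1.455 q7 1.45 turn [-0.0056  0.0066 -0.0104] rows>= 1 shift cm [ 1.12 -0.08  3.87] rows>= 1 F [ 0.8 -0.2 -0.9] g 0.0296 t 7.88
```

```bash
python3 -m inch '{"linear":[[0.5,0,0.4],[0.4,0,0.4],[0.2,0,0.2],[0,0,0.2],[0,0,0],[0,0,0],[0,0,0],[0,0,0]],"twist":[[-0.005,0.006,-0.01],[0,0,0],[0,0,0],[0,0,0],[0,0,0],[0,0,0],[0,0,0],[0,0,0]]}' >/dev/null
python3 -c "
from h import *
plan(*f2w(0,-.075),.023,FX[2]+np.pi/2)"
```

```text
at [0.5914 0.045  0.0508] yaw 1.466 q7 1.45 turn [ 0.0034 -0.0009  0.0005] rows>= 1 shift cm [-0.08 -0.26  2.78] rows>= 1 F [ 0.3  0.2 -0.6] g 0.0299 t 8.55
```

```bash
python3 -m inch '{"linear":[[-0.08,-0.25,0],[0,0,0.3],[0,0,0.4],[0,0,0.2],[0,0,0],[0,0,0]],"twist":[[0,0,0],[0,0,0],[0,0,0],[0,0,0],[0,0,0],[0,0,0]]}' >/dev/null
python3 -c "
from h import *
plan(*f2w(0,-.075),.023,FX[2]+np.pi/2)"
```

```text
at [0.5885 0.0441 0.0411] yaw 1.466 q7 1.45 turn [ 0.0037 -0.0008  0.0002] rows>= 1 shift cm [0.03 0.01 1.81] rows>= 1 F [-0.6  0.2 -0.2] g 0.0299 t 9.05
```

```bash
python3 -m inch '{"linear":[[0.02,0,0.5],[0,0,0.5],[0,0,0.4],[0,0,0.3],[0,0,0],[0,0,0]],"twist":[[0.003,0,0],[0,0,0],[0,0,0],[0,0,0],[0,0,0],[0,0,0]]}' >/dev/null
python3 -c "
from h import *
plan(*f2w(0,-.075),.023,FX[2]+np.pi/2)"
```

```text
at [0.5889 0.0443 0.0221] yaw 1.466 q7 1.45 turn [ 0.0004 -0.0008 -0.    ] rows>= 1 shift cm [ 0.01 -0.02 -0.09] rows>= 1 F [-0.9 -1.1  6.7] g 0.0299 t 9.55
```

```bash
python3 -m inch '{"linear":[[0,0,0],[0,0,0],[0,0,0],[0,0,0],[0,0,-1],[0,0,-2],[0,0,-3],[0,0,-4],[0,0,-4],[0,0,0],[0,0,0]],"twist":[[0,0,0],[0,0,0],[0,0,0],[0,0,0],[0,0,0],[0,0,0],[0,0,0],[0,0,0],[0,0,0],[0,0,0],[0,0,0]]}' 4.2
python3 - <<'E'
from h import *
plan(.451,-.148,.16,1.042-np.pi/2); c=cap("scene");store(c,"s2")
for col,x,y,a in(("yellow",.45,-.149,1),("red",.442,-.279,2.57),("green",.49,-.379,.98)):
  m,ce=blob(c,col,[x,y,.015]);print(col,m.sum(),np.round(fitplug([(c,m)],x,y),4))
E
```

```text
time: 10.47
eef_pos: [0.5882, 0.044, 0.1715]
orientation: [-0.0, 0.743, 0.669, 0.0]
wrist_force: [0.0, 0.4, -1.5]
grip_width: 0.0419
at [0.5882 0.044  0.1715] yaw 1.466 q7 1.43 turn [-8.0000e-04 -4.0000e-04  1.9943e+00] rows>= 17 shift cm [-2.16 23.5   1.15] rows>= 6 F [ 0.   0.4 -1.5] g 0.0419 t 10.47
yellow 30 [-0.7605 -0.6247  0.7941  1.    ]
red 30 [ 0.4098 -0.304   0.9973  4.6208]
green 94 [ 0.4889 -0.3819  1.0176  0.2128]
```

```bash
python3 -m inch '{"linear":[[0,0,0],[0,0,0],[0,0,0],[0,0,0],[0,0,0],[0,0,0],[0,0,0],[0,0,0],[0,0,0],[0,0,0],[0,0,0],[0,0,0],[0,0,0],[0,0,0],[0,0,0],[0,0,0],[0,0,0],[0,0,0]],"twist":[[0,0,0.118],[0,0,0.118],[0,0,0.118],[0,0,0.118],[0,0,0.118],[0,0,0.118],[0,0,0.118],[0,0,0.118],[0,0,0.118],[0,0,0.118],[0,0,0.118],[0,0,0.118],[0,0,0.118],[0,0,0.118],[0,0,0.118],[0,0,0.118],[0,0,0.1],[0,0,0]]}' 6 >/dev/null
python3 -c "
from h import *
plan(.451,-.148,.18,1.042-np.pi/2)"
```

```text
at [0.575  0.0429 0.1535] yaw -0.626 q7 -0.22 turn [ 0.0223  0.0235 -0.0967] rows>= 1 shift cm [-1.08 22.74 -2.65] rows>= 6 F [ 0.  -0.   0.3] g 0.0600 t 12.02
```

```bash
python3 -m inch '{"linear":[[0,0,-1],[-0.2,3.2,-0.3],[-0.2,3.2,-0.3],[-0.2,3.2,-0.3],[-0.2,3.2,-0.3],[-0.2,3.2,-0.2],[0,2.6,-0.2],[0,1.5,0],[0,0.8,0],[0,0,0],[0,0,0],[0,0,0]],"twist":[[0.022,0.023,-0.09],[0,0,0],[0,0,0],[0,0,0],[0,0,0],[0,0,0],[0,0,0],[0,0,0],[0,0,0],[0,0,0],[0,0,0],[0,0,0]]}' >/dev/null
python3 - <<'E'
from h import *
r=see("yellow",.451,-.148,fn="w4"); plan(r[0],r[1],.06,r[2]-np.pi/2)
E
```

```text
yellow area 1305 fit [ 0.4512 -0.1472  1.0349  0.1854]
at [ 0.4547 -0.1365  0.1731] yaw -0.490 q7 0.24 turn [0.0076 0.01   0.0457] rows>= 1 shift cm [ 0.25  1.1  11.31] rows>= 3 F [-0.2  0.9  0.2] g 0.0606 t 13.07
```

```bash
python3 -m inch '{"linear":[[0.1,0.5,1],[0.1,0.5,2],[0,0,3],[0,0,3],[0,0,1.5],[0,0,0.5],[0,0,0],[0,0,0],[0,0,0]],"twist":[[0.007,0.01,0.045],[0,0,0],[0,0,0],[0,0,0],[0,0,0],[0,0,0],[0,0,0],[0,0,0],[0,0,0]]}' >/dev/null
python3 -c "
from h import *
plan(.4512,-.1474,.0105,1.037-np.pi/2)"
```

```text
at [ 0.4602 -0.1374  0.0584] yaw -0.515 q7 0.41 turn [-0.0037 -0.004   0.0193] rows>= 1 shift cm [-0.27  1.32  4.79] rows>= 2 F [ 0.6 -0.3  0.4] g 0.0602 t 13.82
```

```bash
python3 -m inch '{"linear":[[-0.15,0.7,0.3],[-0.12,0.6,0.5],[0,0,0.5],[0,0,0.5],[0,0,0.3],[0,0,0],[0,0,0]],"twist":[[0,0,0.019],[0,0,0],[0,0,0],[0,0,0],[0,0,0],[0,0,0],[0,0,0]]}' >/dev/null
python3 -c "
from h import *
plan(.4512,-.1474,.0105,1.037-np.pi/2)"
```

```text
at [ 0.4532 -0.1491  0.0384] yaw -0.535 q7 0.46 turn [-0.0054 -0.0107 -0.0013] rows>= 1 shift cm [-0.26 -0.05  2.79] rows>= 1 F [ 0.1 -0.   0.3] g 0.0598 t 14.40
```

```bash
python3 -m inch '{"linear":[[-0.26,-0.05,0.3],[0,0,0.7],[0,0,0.7],[0,0,0.6],[0,0,0.3],[0,0,0],[0,0,0]],"twist":[[-0.005,-0.01,0],[0,0,0],[0,0,0],[0,0,0],[0,0,0],[0,0,0],[0,0,0]]}' >/dev/null
python3 -c "
from h import *
plan(.4512,-.1474,.0105,1.037-np.pi/2)"
```

```text
at [ 0.4513 -0.1466  0.009 ] yaw -0.534 q7 0.49 turn [ 0.      0.0012 -0.0002] rows>= 1 shift cm [ 0.03  0.07 -0.15] rows>= 1 F [ 0.5 -0.1 -0.4] g 0.0601 t 14.98
```

```bash
python3 -m inch '{"linear":[[0.03,0.07,-0.15],[0,0,0],[0,0,0]],"twist":[[0,0,0],[0,0,0],[0,0,0]]}' >/dev/null
python3 -m inch '{"linear":[[0,0,0],[0,0,0],[0,0,0],[0,0,0],[0,0,0],[0,0,0],[0,0,0],[0,0,0]],"twist":[[0,0,0],[0,0,0],[0,0,0],[0,0,0],[0,0,0],[0,0,0],[0,0,0],[0,0,0]]}' 2
python3 -m inch '{"linear":[[0,0,-2],[0,0,-3],[0,0,-4],[0,0,-3],[0,0,0],[0,0,0]],"twist":[[0,0,0],[0,0,0],[0,0,0],[0,0,0],[0,0,0],[0,0,0]]}'
cat >> h.py <<'E'
def inhand(col):
    """offset (mm, along tool y, from TCP) and yaw error of the held plug, tip ~10 mm above its bottom"""
    c=cap("wrist"); p,R,s=pose(); u=w2p(c,p+R@np.array([0,0,-.02])); hs=cv2.cvtColor(c["pixels"],cv2.COLOR_RGB2HSV).astype(int)
    m=mask_dim(hs,col); m=cv2.morphologyEx(m.astype(np.uint8),cv2.MORPH_CLOSE,np.ones((9,9))); n,l,st,ce=cv2.connectedComponentsWithStats(m)
    k=max(range(1,n),key=lambda i:st[i,4]*(np.hypot(*(ce[i]-u))<40)); m=l==k
    best=min(((np.abs(poly(c,p,R,dy/1e3)-m).sum(),dy) for dy in np.arange(-8,8.1,.5))); print("inhand",col,"area",m.sum(),"err",best[0]/m.sum(),"dy mm",best[1])
def mask_dim(hs,col):
    h,s,v=hs[...,0],hs[...,1],hs[...,2]
    return {"yellow":(h>17)&(h<36)&(s>120),"red":((h<8)|(h>172))&(s>120),"green":(h>45)&(h<85)&(s>90)}[col]
def poly(c,p,R,dy):
    P=[w2p(c,p+R@np.array([a,b+dy,z])) for a in(-.015,.015) for b in(-.022,.022) for z in(.01,-.02)]
    M=np.zeros(c["pixels"].shape[:2],np.uint8); cv2.fillConvexPoly(M,np.round(cv2.convexHull(np.array(P,np.float32))).astype(np.int32),1); return M.astype(int)
E
python3 - <<'E'
from h import *
inhand("yellow"); plan(*f2w(0,-.025),.12,FX[2]+np.pi/2)
E
```

```text
time: 15.9
eef_pos: [0.4517, -0.1478, 0.0115]
orientation: [-0.0, 0.965, -0.264, 0.0]
wrist_force: [0.8, 0.1, -0.2]
grip_width: 0.0293
time: 16.4
eef_pos: [0.4495, -0.1476, 0.1346]
orientation: [-0.0, 0.964, -0.265, -0.003]
wrist_force: [0.5, 0.2, -1.5]
grip_width: 0.0297
inhand yellow area 5011 err 0.1594492117341848 dy mm -1.0
at [ 0.4496 -0.1477  0.1344] yaw -0.536 q7 0.31 turn [-0.0049  0.005  -2.0019] rows>= 17 shift cm [25.57 11.81  1.44] rows>= 7 F [ 1.2  0.8 -0.5] g 0.0298 t 16.45
```

```bash
python3 -m inch '{"linear":[[0,0,-0.2],[0,0,-0.2],[0,0,-0.2],[0,0,-0.2],[0,0,-0.2],[0,0,-0.2],[0,0,-0.2],[0,0,-0.2],[0,0,-0.2],[0,0,-0.2],[0,0,-0.2],[0,0,-0.2],[0,0,-0.2],[0,0,-0.2],[0,0,-0.2],[0,0,-0.2],[0,0,-0.2],[0,0,0],[0,0,0]],"twist":[[0,0,-0.118],[0,0,-0.118],[0,0,-0.118],[0,0,-0.118],[0,0,-0.118],[0,0,-0.118],[0,0,-0.118],[0,0,-0.118],[0,0,-0.118],[0,0,-0.118],[0,0,-0.118],[0,0,-0.118],[0,0,-0.118],[0,0,-0.118],[0,0,-0.118],[0,0,-0.118],[0,0,-0.09],[0,0,0],[0,0,0]]}' >/dev/null
python3 -c "
from h import *
plan(*f2w(0,-.025),.12,FX[2]+np.pi/2)"
```

```text
at [ 0.4327 -0.1376  0.1423] yaw 1.540 q7 1.85 turn [-0.0534 -0.0238  0.0748] rows>= 1 shift cm [24.74 13.6   2.23] rows>= 7 F [ 0.8 -0.3 -1.2] g 0.0297 t 18.03
```

```bash
python3 -m inch '{"linear":[[0,0,-0.5],[3.2,1.8,0],[3.2,1.8,0],[3.2,1.8,0.2],[3.2,1.8,0.2],[3.2,1.8,0.2],[3.2,1.8,0.2],[2.8,1.5,0.2],[1.8,0.9,0.2],[0.6,0.4,0.2],[0,0,0],[0,0,0],[0,0,0]],"twist":[[-0.053,-0.024,0.075],[0,0,0],[0,0,0],[0,0,0],[0,0,0],[0,0,0],[0,0,0],[0,0,0],[0,0,0],[0,0,0],[0,0,0],[0,0,0],[0,0,0]]}' >/dev/null
python3 -c "
from h import *
plan(*f2w(0,-.025),.06,FX[2]+np.pi/2)"
```

```text
at [0.5946 0.096  0.118 ] yaw 1.422 q7 1.31 turn [-0.0211  0.0015 -0.0437] rows>= 1 shift cm [-0.19 -0.05  5.8 ] rows>= 2 F [ 0.4 -0.   0. ] g 0.0300 t 19.12
```

```bash
python3 -m inch '{"linear":[[-0.2,0,0.3],[0,0,1],[0,0,1.3],[0,0,1.3],[0,0,1],[0,0,0.5],[0,0,0],[0,0,0],[0,0,0]],"twist":[[-0.021,0,-0.044],[0,0,0],[0,0,0],[0,0,0],[0,0,0],[0,0,0],[0,0,0],[0,0,0],[0,0,0]]}' >/dev/null
python3 -c "
from h import *
plan(*f2w(0,-.025),.05,FX[2]+np.pi/2)"
```

```text
at [0.5901 0.08   0.0615] yaw 1.444 q7 1.34 turn [-0.0037  0.0075 -0.022 ] rows>= 1 shift cm [1.44 0.23 1.15] rows>= 1 F [ 1.   0.2 -0.8] g 0.0299 t 19.87
```

```bash
python3 -m inch '{"linear":[[0.7,0.1,0.3],[0.5,0.1,0.3],[0.2,0,0.3],[0,0,0.2],[0,0,0],[0,0,0]],"twist":[[-0.003,0.007,-0.022],[0,0,0],[0,0,0],[0,0,0],[0,0,0],[0,0,0]]}' >/dev/null
python3 -c "
from h import *
plan(*f2w(0,-.025),.05,FX[2]+np.pi/2)"
```

```text
at [0.5958 0.0966 0.0512] yaw 1.469 q7 1.35 turn [ 0.0033 -0.0022  0.0035] rows>= 1 shift cm [-0.27 -0.16  0.12] rows>= 1 F [-0.2 -0.  -0.7] g 0.0299 t 20.37
```

```bash
python3 -m inch '{"linear":[[-0.27,-0.11,0.1],[0,0,0.3],[0,0,0.3],[0,0,0.2],[0,0,0],[0,0,0]],"twist":[[0.003,-0.002,0.003],[0,0,0],[0,0,0],[0,0,0],[0,0,0],[0,0,0]]}' >/dev/null
python3 -c "
from h import *
plan(*f2w(0,-.025),.0235,FX[2]+np.pi/2)"
```

```text
at [0.5941 0.0932 0.0412] yaw 1.465 q7 1.35 turn [-0.0002  0.0006 -0.0005] rows>= 1 shift cm [ 0.09 -0.03  1.77] rows>= 1 F [ 0.9 -0.3 -0.6] g 0.0295 t 20.87
```

```bash
python3 -m inch '{"linear":[[0.09,0,0.4],[0,0,0.5],[0,0,0.4],[0,0,0.35],[0,0,0],[0,0,0]],"twist":[[0,0,0],[0,0,0],[0,0,0],[0,0,0],[0,0,0],[0,0,0]]}' >/dev/null
python3 -c "
from h import *
plan(*f2w(0,-.025),.0235,FX[2]+np.pi/2)"
```

```text
at [0.595  0.0942 0.0235] yaw 1.465 q7 1.35 turn [ 0.0011  0.0003 -0.0006] rows>= 1 shift cm [-0.02 -0.11 -0.  ] rows>= 1 F [-0.1  0.1  6.2] g 0.0300 t 21.37
```

```bash
python3 -m inch '{"linear":[[0,0,0],[0,0,0],[0,0,0],[0,0,0],[0,0,-1],[0,0,-2],[0,0,-3],[0,0,-4],[0,0,-4],[0,0,0],[0,0,0]],"twist":[[0,0,0],[0,0,0],[0,0,0],[0,0,0],[0,0,0],[0,0,0],[0,0,0],[0,0,0],[0,0,0],[0,0,0],[0,0,0]]}' 4.2
python3 - <<'E'
from h import *
plan(.443,-.278,.18,2.57-np.pi/2)
E
```

```text
time: 22.28
eef_pos: [0.5937, 0.094, 0.1718]
orientation: [-0.0, 0.743, 0.669, -0.001]
wrist_force: [0.3, -0.0, -0.9]
grip_width: 0.0416
at [0.5937 0.094  0.1718] yaw 1.465 q7 1.33 turn [-0.0009  0.0011  0.4658] rows>= 4 shift cm [-39.44   7.45  -0.82] rows>= 10 F [ 0.3 -0.  -0.9] g 0.0416 t 22.28
```

```bash
python3 -m inch '{"linear":[[0,0,0],[0,0,0],[0,0,0],[0,0,0],[-3.6,0.7,-0.2],[-3.6,0.7,-0.2],[-3.6,0.7,-0.2],[-3.6,0.7,-0.2],[-3.6,0.7,-0.2],[-3.6,0.7,-0.2],[-3.6,0.7,0],[-3.6,0.7,0],[-3.6,0.7,0],[-3,0.5,0],[-1.5,0.2,0],[-0.7,0,0],[0,0,0],[0,0,0],[0,0,0]],"twist":[[0,0,0.115],[0,0,0.115],[0,0,0.115],[0,0,0.11],[0,0,0],[0,0,0],[0,0,0],[0,0,0],[0,0,0],[0,0,0],[0,0,0],[0,0,0],[0,0,0],[0,0,0],[0,0,0],[0,0,0],[0,0,0],[0,0,0],[0,0,0]]}' 6 >/dev/null
python3 - <<'E'
from h import *
r=see("red",.443,-.278,fn="w5"); plan(r[0],r[1],.06,r[2]-np.pi/2)
E
```

```text
red area 1187 fit [ 0.443  -0.2774  2.5515  0.2637]
at [ 0.435  -0.2666  0.1764] yaw 0.995 q7 1.65 turn [-0.0121  0.0005  0.0144] rows>= 1 shift cm [-0.45  1.27 11.64] rows>= 3 F [ 0.3  0.5 -0.9] g 0.0599 t 23.92
```

```bash
python3 -m inch '{"linear":[[-0.2,0.6,0.5],[-0.2,0.6,1.5],[0,0,1.5],[0,0,1.5],[0,0,1.5],[0,0,1],[0,0,0.5],[0,0,0],[0,0,0],[0,0,0]],"twist":[[-0.012,0,0.01],[0,0,0],[0,0,0],[0,0,0],[0,0,0],[0,0,0],[0,0,0],[0,0,0],[0,0,0],[0,0,0]]}' >/dev/null
python3 - <<'E'
from h import *
r=see("red",.443,-.278,fn="w6"); plan(.4425,-.278,.0105,2.56-np.pi/2)
save(load("w6"),"w6.png",(130,100,390,384),2)
E
```

```text
red area 2156 fit [ 0.4433 -0.2778  2.5397  0.2551]
at [ 0.4535 -0.2676  0.0916] yaw 1.002 q7 1.69 turn [ 0.0079 -0.0045  0.0128] rows>= 1 shift cm [-1.47 -0.35  8.11] rows>= 2 F [0.2 0.2 0.3] g 0.0600 t 24.80
```

View pics/w6.png

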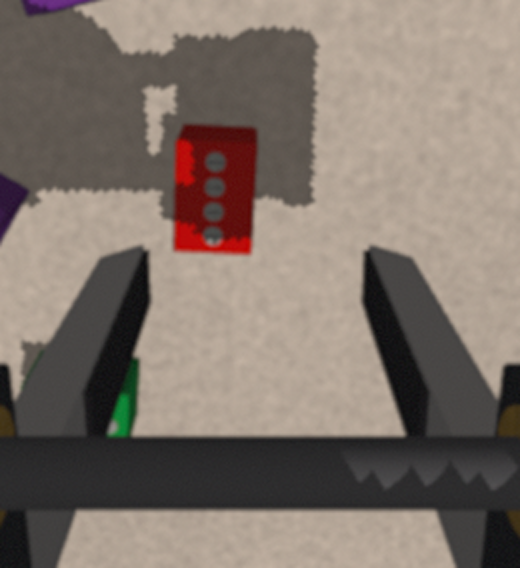

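The crop shows the red plug square to the jaws, with its screw line at (214,199). Purple parts and green are clear of the fingers.

```bash
python3 - <<'E'
from h import *
c=load("w6")
q=lambda u,v,z=.03:p2w(c,u/2+130,v/2+100,z)[:2]
P=[q(181,142),q(257,143),q(250,253),q(175,250)]
print("corners mean",np.mean(P,0),[np.linalg.norm(P[i]-P[i-1]).round(4) for i in range(4)],[np.arctan2(*(P[i]-P[j])[::-1])%np.pi for i,j in((3,0),(2,1))], q(214.5,199))
E
python3 -m inch '{"linear":[[-0.8,-0.2,0],[-0.5,-0.2,0.5],[-0.2,0,1],[0,0,1.2],[0,0,1],[0,0,0.6],[0,0,0],[0,0,0],[0,0,0]],"twist":[[0.008,-0.004,0.01],[0,0,0],[0,0,0],[0,0,0],[0,0,0],[0,0,0],[0,0,0],[0,0,0],[0,0,0]]}' >/dev/null
python3 -c "
from h import *
plan(.443,-.2785,.0105,2.56-np.pi/2)"
```

```text
corners mean [ 0.44333644 -0.27636341] [np.float64(0.0415), np.float64(0.0271), np.float64(0.0423), np.float64(0.0281)] [np.float64(2.4892754764626694), np.float64(2.511937409010012)] [ 0.4433371  -0.27689107]
at [ 0.4409 -0.2818  0.0463] yaw 0.988 q7 1.72 turn [ 0.0033  0.0005 -0.0012] rows>= 1 shift cm [ 0.39 -0.01  3.58] rows>= 1 F [-0.5 -0.1  0.7] g 0.0597 t 25.55
```

```bash
python3 -c "
from h import *
plan(.4433,-.2772,.0105,2.53-np.pi/2)"
```

```text
at [ 0.4409 -0.2818  0.0463] yaw 0.988 q7 1.72 turn [0.0033 0.0005 0.0288] rows>= 1 shift cm [ 0.51 -0.07  3.58] rows>= 1 F [-0.5 -0.1  0.7] g 0.0597 t 25.55
```

```bash
python3 -m inch '{"linear":[[0.4,-0.07,0.2],[0.12,0,0.4],[0,0,0.5],[0,0,0.4],[0,0,0],[0,0,0]],"twist":[[0.003,0,0.028],[0,0,0],[0,0,0],[0,0,0],[0,0,0],[0,0,0]]}' >/dev/null
python3 -c "
from h import *
plan(.4433,-.2772,.0105,2.53-np.pi/2)"
```

```text
at [ 0.4449 -0.2765  0.0308] yaw 0.958 q7 1.70 turn [ 0.0025 -0.     -0.0009] rows>= 1 shift cm [-0.15 -0.09  2.03] rows>= 1 F [ 0.6  0.5 -0.6] g 0.0600 t 26.05
```

```bash
python3 -m inch '{"linear":[[-0.15,-0.09,0.4],[0,0,0.5],[0,0,0.5],[0,0,0.4],[0,0,0.1],[0,0,0],[0,0,0]],"twist":[[0,0,0],[0,0,0],[0,0,0],[0,0,0],[0,0,0],[0,0,0],[0,0,0]]}'
python3 -m inch '{"linear":[[0,0,0],[0,0,0],[0,0,0],[0,0,0],[0,0,0],[0,0,0],[0,0,0],[0,0,0]],"twist":[[0,0,0],[0,0,0],[0,0,0],[0,0,0],[0,0,0],[0,0,0],[0,0,0],[0,0,0]]}' 2
python3 -m inch '{"linear":[[0,0,-2],[0,0,-3],[0,0,-4],[0,0,-3],[0,0,0],[0,0,0]],"twist":[[0,0,0],[0,0,0],[0,0,0],[0,0,0],[0,0,0],[0,0,0]]}'
python3 - <<'E'
from h import *
inhand("red"); plan(*f2w(0,.025),.13,FX[2]+np.pi/2)
E
```

```text
time: 26.63
eef_pos: [0.4428, -0.2776, 0.0095]
orientation: [0.001, 0.888, 0.461, 0.0]
wrist_force: [-0.2, 0.6, 0.1]
grip_width: 0.06
time: 27.3
eef_pos: [0.4433, -0.2778, 0.0102]
orientation: [0.002, 0.887, 0.461, 0.001]
wrist_force: [0.3, 0.2, -0.0]
grip_width: 0.0296
time: 27.8
eef_pos: [0.4414, -0.2766, 0.1333]
orientation: [-0.001, 0.888, 0.461, -0.001]
wrist_force: [-0.5, -0.6, -1.4]
grip_width: 0.03
inhand red area 4892 err 0.26757972199509406 dy mm -2.0
at [ 0.4416 -0.2769  0.1332] yaw 0.957 q7 1.66 turn [-1.700e-03 -2.000e-04 -5.083e-01] rows>= 5 shift cm [43.49 11.25  0.32] rows>= 11 F [ 0.7 -0.   0.9] g 0.0298 t 27.85
```

```bash
python3 -m inch '{"linear":[[0,0,-0.3],[0,0,-0.3],[0,0,-0.3],[0,0,-0.3],[0,0,-0.3],[3.6,0.9,0],[3.6,0.9,0],[3.6,0.9,0],[3.6,0.9,0],[3.6,0.9,0],[3.6,0.9,0],[3.6,0.9,0],[3.6,0.9,0],[3.6,0.9,0],[3.6,0.9,0],[3.4,0.9,0],[2,0.5,0],[1,0.3,0],[0,0,0],[0,0,0]],"twist":[[0,0,-0.105],[0,0,-0.105],[0,0,-0.105],[0,0,-0.1],[0,0,-0.09],[0,0,0],[0,0,0],[0,0,0],[0,0,0],[0,0,0],[0,0,0],[0,0,0],[0,0,0],[0,0,0],[0,0,0],[0,0,0],[0,0,0],[0,0,0],[0,0,0],[0,0,0]]}' >/dev/null
python3 -c "
from h import *
plan(*f2w(0.0015,.025),.07,FX[2]+np.pi/2)"
```

```text
at [0.572  0.1546 0.113 ] yaw 1.477 q7 1.29 turn [-0.0549 -0.0031  0.0117] rows>= 1 shift cm [-0.79  2.96  4.3 ] rows>= 2 F [-0.  -0.4 -0.7] g 0.0299 t 29.52
```

```bash
python3 -m inch '{"linear":[[0,0.5,0],[-0.2,1,0],[-0.2,1,0.5],[0,0.3,1],[0,0,0.8],[0,0,0.5],[0,0,0],[0,0,0],[0,0,0]],"twist":[[-0.055,-0.003,0.01],[0,0,0],[0,0,0],[0,0,0],[0,0,0],[0,0,0],[0,0,0],[0,0,0],[0,0,0]]}' >/dev/null
python3 -c "
from h import *
plan(*f2w(0.0015,.025),.05,FX[2]+np.pi/2)"
```

```text
at [0.5953 0.1317 0.0773] yaw 1.451 q7 1.29 turn [-0.009   0.01   -0.0147] rows>= 1 shift cm [1.25 0.4  2.73] rows>= 1 F [-0.3 -0.9 -1.2] g 0.0297 t 30.27
```

```bash
python3 -m inch '{"linear":[[0.5,0.2,0.5],[0.4,0.2,0.5],[0.2,0,0.5],[0,0,0.5],[0,0,0.4],[0,0,0.2],[0,0,0],[0,0,0]],"twist":[[-0.009,0.01,-0.014],[0,0,0],[0,0,0],[0,0,0],[0,0,0],[0,0,0],[0,0,0],[0,0,0]]}' >/dev/null
python3 -c "
from h import *
plan(*f2w(0.0015,.025),.05,FX[2]+np.pi/2)
inhand('red');c=cap('wrist');store(c,'w7');save(c,'w7.png',(110,140,400,384),2.7)"
```

```text
at [0.6008 0.1453 0.0488] yaw 1.469 q7 1.30 turn [ 0.0014 -0.0024  0.0034] rows>= 1 shift cm [-0.16 -0.01 -0.12] rows>= 1 F [ 0.6  0.5 -0.4] g 0.0297 t 30.93
inhand red area 5105 err 0.19823702252693437 dy mm -1.0
```

View pics/w7.png

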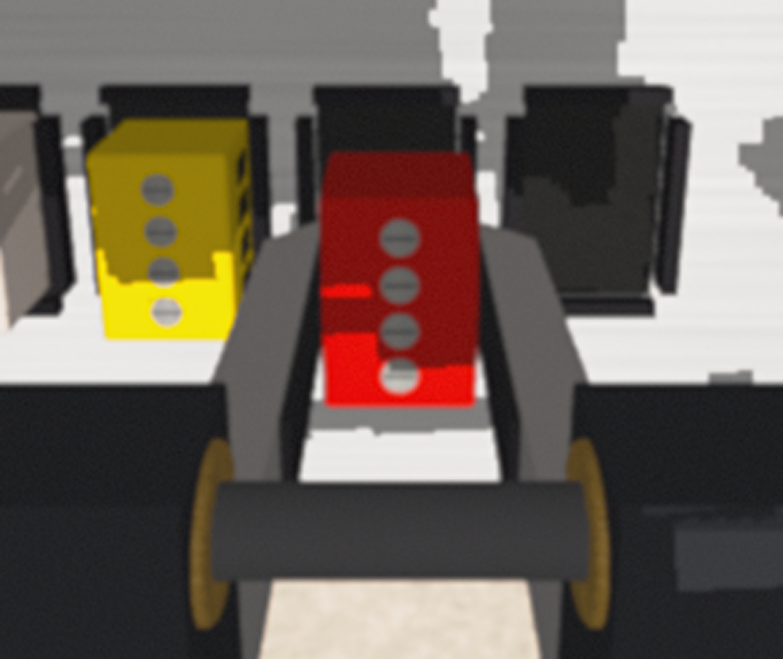

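The red plug is centred in the jaws (screw mid-row 253.7 against 253 expected) and lined up with nest 3. Yellow sits in nest 2. Nine pictures viewed so far.

```bash
python3 -m inch '{"linear":[[-0.16,-0.09,0],[0,0,0.3],[0,0,0.3],[0,0,0.2],[0,0,0],[0,0,0]],"twist":[[0.001,-0.002,0.003],[0,0,0],[0,0,0],[0,0,0],[0,0,0],[0,0,0]]}' >/dev/null
python3 -c "
from h import *
plan(*f2w(0.0005,.025),.0225,FX[2]+np.pi/2)"
```

```text
at [0.6005 0.1432 0.0411] yaw 1.465 q7 1.30 turn [ 0.0022 -0.0006 -0.0007] rows>= 1 shift cm [ 0.05 -0.09  1.86] rows>= 1 F [-0.3 -0.2 -0.5] g 0.0295 t 31.53
```

```bash
python3 -m inch '{"linear":[[0.04,-0.09,0.4],[0,0,0.5],[0,0,0.5],[0,0,0.35],[0,0,0],[0,0,0]],"twist":[[0.002,0,0],[0,0,0],[0,0,0],[0,0,0],[0,0,0],[0,0,0]]}' >/dev/null
python3 -c "
from h import *
plan(*f2w(0.0005,.025),.0225,FX[2]+np.pi/2)"
```

```text
at [0.6   0.144 0.022] yaw 1.465 q7 1.30 turn [ 0.0006 -0.0009 -0.0006] rows>= 1 shift cm [-0.02 -0.03 -0.05] rows>= 1 F [-1.5 -0.2  6.6] g 0.0302 t 32.03
```

```bash
python3 -m inch '{"linear":[[0,0,0],[0,0,0],[0,0,0],[0,0,0],[0,0,-1],[0,0,-2],[0,0,-3],[0,0,-4],[0,0,-4],[0,0,0],[0,0,0]],"twist":[[0,0,0],[0,0,0],[0,0,0],[0,0,0],[0,0,0],[0,0,0],[0,0,0],[0,0,0],[0,0,0],[0,0,0],[0,0,0]]}' 4.2
python3 - <<'E'
from h import *
plan(.4905,-.38,.18,.98-np.pi/2); c=cap("scene"); m,ce=blob(c,"green",[.49,-.38,.015]);print(m.sum(),np.round(fitplug([(c,m)],.49,-.38),4))
E
```

```text
time: 32.95
eef_pos: [0.5989, 0.1434, 0.1706]
orientation: [-0.001, 0.744, 0.669, -0.0]
wrist_force: [-0.7, -0.5, -0.7]
grip_width: 0.0421
at [0.5989 0.1434 0.1706] yaw 1.465 q7 1.28 turn [-1.0000e-03  1.3000e-03  2.0555e+00] rows>= 18 shift cm [20.15 49.51 -0.94] rows>= 13 F [-0.7 -0.5 -0.7] g 0.0421 t 32.95
94 [ 0.4892 -0.3824  1.0406  0.2141]
```

```bash
python3 -m inch '{"linear":[[0,0,-0.15],[0,0,-0.15],[0,0,-0.15],[0,0,-0.15],[0,0,-0.15],[0,0,-0.15],[0,0,-0.15],[0,0,-0.15],[0,0,-0.15],[0,0,-0.15],[0,0,-0.15],[0,0,-0.15],[0,0,-0.15],[0,0,-0.15],[0,0,-0.15],[0,0,-0.15],[0,0,-0.15],[0,0,0],[0,0,0]],"twist":[[0,0,0.118],[0,0,0.118],[0,0,0.118],[0,0,0.118],[0,0,0.118],[0,0,0.118],[0,0,0.118],[0,0,0.118],[0,0,0.118],[0,0,0.118],[0,0,0.118],[0,0,0.118],[0,0,0.118],[0,0,0.118],[0,0,0.118],[0,0,0.118],[0,0,0.1],[0,0,0],[0,0,0]]}' 6 >/dev/null
python3 -c "
from h import *
plan(.4905,-.38,.18,1.0-np.pi/2)"
```

```text
at [0.5859 0.1406 0.1771] yaw -0.624 q7 -0.41 turn [ 0.029   0.022  -0.0532] rows>= 1 shift cm [20.1  48.96 -0.29] rows>= 12 F [-0.2  0.3 -0.4] g 0.0600 t 34.58
```

```bash
python3 -m inch '{"linear":[[0,0,0],[1.5,3.6,0],[1.5,3.6,0],[1.5,3.6,0],[1.5,3.6,0],[1.5,3.6,0],[1.5,3.6,0],[1.5,3.6,0],[1.5,3.6,0],[1.5,3.6,0],[1.5,3.6,0],[1.5,3.6,0],[1.5,3.6,0],[1.2,3,0],[0.7,1.7,0],[0.3,0.8,0],[0,0,0],[0,0,0],[0,0,0]],"twist":[[0.029,0.022,-0.05],[0,0,0],[0,0,0],[0,0,0],[0,0,0],[0,0,0],[0,0,0],[0,0,0],[0,0,0],[0,0,0],[0,0,0],[0,0,0],[0,0,0],[0,0,0],[0,0,0],[0,0,0],[0,0,0],[0,0,0],[0,0,0]]}' >/dev/null
python3 - <<'E'
from h import *
r=see("green",.49,-.381,fn="w8"); plan(r[0],r[1],.08,r[2]-np.pi/2)
E
```

```text
green area 1244 fit [ 0.4911 -0.3786  0.9318  0.331 ]
at [ 0.499  -0.3963  0.1637] yaw -0.506 q7 0.54 turn [0.0009 0.0141 0.1329] rows>= 2 shift cm [-1.69 -0.95  8.37] rows>= 3 F [-0.5  0.6 -0.2] g 0.0603 t 36.22
```

```bash
python3 -m inch '{"linear":[[-0.7,-0.4,0.5],[-0.6,-0.3,1],[-0.3,-0.2,1.3],[0,0,1.3],[0,0,1.3],[0,0,1],[0,0,0.5],[0,0,0],[0,0,0],[0,0,0]],"twist":[[0,0.014,0.05],[0,0,0.05],[0,0,0],[0,0,0],[0,0,0],[0,0,0],[0,0,0],[0,0,0],[0,0,0],[0,0,0]]}' >/dev/null
python3 - <<'E'
from h import *
r=see("green",.49,-.38,fn="w9"); plan(.491,-.379,.0105,.97-np.pi/2)
save(load("w9"),"w9.png",(130,60,390,344),2)
E
```

```text
green area 2003 fit [ 0.4912 -0.3786  0.88    0.2963]
at [ 0.4997 -0.362   0.0934] yaw -0.585 q7 0.52 turn [-0.0096 -0.0007  0.0161] rows>= 1 shift cm [0.25 1.89 8.29] rows>= 3 F [-0.6 -0.  -0.3] g 0.0601 t 37.10
```

View pics/w9.png

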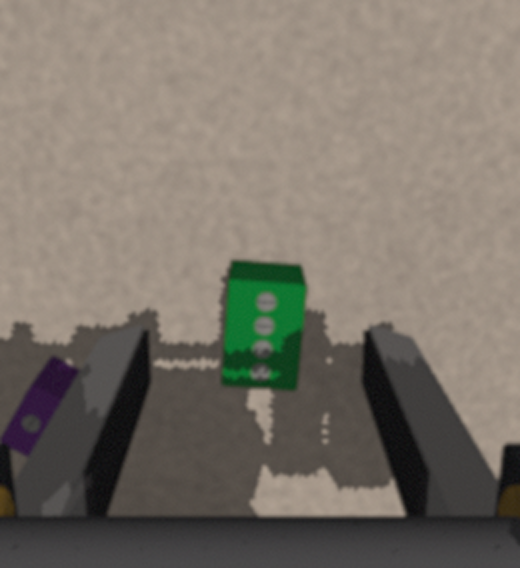

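The green plug's top corners are at (230,279), (306,282), (297,390) and (222,385). A purple look-alike lies to the left at (38,405).

```bash
python3 - <<'E'
from h import *
c=load("w9")
q=lambda u,v,z=.03:p2w(c,u/2+130,v/2+60,z)[:2]
P=[q(230,279),q(306,282),q(297,390),q(222,385)]
m=np.mean(P,0)
print("mean",m,[np.linalg.norm(P[i]-P[i-1]).round(4) for i in range(4)],[np.arctan2(*(P[i]-P[j])[::-1])%np.pi for i,j in((3,0),(2,1))],np.arctan2(*(q(262,373)-q(267,301))[::-1])%np.pi, q(264.5,337))
t=.96-np.pi/2
for z in(0,.03):
  d=q(76,370,z)-m; print("purple corner tool xy",d@[np.cos(t),np.sin(t)],d@[np.sin(t),-np.cos(t)])
plan(*m,.0105,.96-np.pi/2)
E
```

```text
mean [ 0.49277639 -0.37773477] [np.float64(0.0428), np.float64(0.0281), np.float64(0.0437), np.float64(0.029)] [np.float64(0.9049679107673803), np.float64(0.9264303906389193)] 0.9253356120905045 [ 0.49262757 -0.37852221]
purple corner tool xy -0.0796074412088817 0.03004529750861644
purple corner tool xy -0.07142402060052963 0.016207152194896154
at [ 0.4997 -0.362   0.0934] yaw -0.585 q7 0.52 turn [-0.0096 -0.0007  0.0261] rows>= 1 shift cm [0.34 1.68 8.29] rows>= 3 F [-0.6 -0.  -0.3] g 0.0601 t 37.10
```

```bash
python3 -m inch '{"linear":[[0.2,0.7,0],[0.1,0.6,0.5],[0,0.3,1],[0,0,1],[0,0,1],[0,0,0.7],[0,0,0],[0,0,0],[0,0,0]],"twist":[[-0.01,0,0.045],[0,0,0],[0,0,0],[0,0,0],[0,0,0],[0,0,0],[0,0,0],[0,0,0],[0,0,0]]}' >/dev/null
python3 -c "
from h import *
plan(.4922,-.378,.0105,.94-np.pi/2)"
```

```text
at [ 0.4925 -0.3784  0.0477] yaw -0.629 q7 0.54 turn [-0.0006 -0.0018  0.0019] rows>= 1 shift cm [-0.05 -0.02  3.72] rows>= 1 F [-0.6  0.5  0.4] g 0.0598 t 37.85
```

```bash
python3 -m inch '{"linear":[[-0.05,0,0.6],[0,0,0.8],[0,0,0.8],[0,0,0.6],[0,0,0.4],[0,0,0.3],[0,0,0],[0,0,0]],"twist":[[0,0,0],[0,0,0],[0,0,0],[0,0,0],[0,0,0],[0,0,0],[0,0,0],[0,0,0]]}' >/dev/null
python3 -c "
from h import *
plan(.4922,-.378,.0105,.94-np.pi/2)"
```

```text
at [ 0.4928 -0.3778  0.0091] yaw -0.628 q7 0.57 turn [-0.0008 -0.0026  0.003 ] rows>= 1 shift cm [-0.04  0.05 -0.14] rows>= 1 F [0.8 0.2 0.6] g 0.0602 t 38.52
```

```bash
python3 -m inch '{"linear":[[-0.04,0.05,-0.15],[0,0,0],[0,0,0]],"twist":[[0,0,0],[0,0,0],[0,0,0]]}' >/dev/null
python3 -m inch '{"linear":[[0,0,0],[0,0,0],[0,0,0],[0,0,0],[0,0,0],[0,0,0],[0,0,0],[0,0,0]],"twist":[[0,0,0],[0,0,0],[0,0,0],[0,0,0],[0,0,0],[0,0,0],[0,0,0],[0,0,0]]}' 2
python3 -m inch '{"linear":[[0,0,-2],[0,0,-3],[0,0,-4],[0,0,-4],[0,0,-2],[0,0,0],[0,0,0]],"twist":[[0,0,0],[0,0,0],[0,0,0],[0,0,0],[0,0,0],[0,0,0],[0,0,0]]}'
python3 - <<'E'
from h import *
inhand("green"); plan(*f2w(0,.075),.14,FX[2]+np.pi/2)
E
```

```text
time: 39.43
eef_pos: [0.4929, -0.3788, 0.0123]
orientation: [0.0, 0.951, -0.309, 0.003]
wrist_force: [-0.0, -0.9, 0.1]
grip_width: 0.0298
time: 40.02
eef_pos: [0.4903, -0.377, 0.1657]
orientation: [-0.001, 0.951, -0.309, -0.001]
wrist_force: [-0.1, 0.4, -1.0]
grip_width: 0.0297
inhand green area 4760 err 0.21281512605042016 dy mm -1.0
at [ 0.4903 -0.3771  0.1655] yaw -0.629 q7 0.45 turn [-2.8000e-03  6.0000e-04 -2.0947e+00] rows>= 18 shift cm [57.95  5.36  2.55] rows>= 15 F [-0.2 -0.1  1. ] g 0.0298 t 40.07
```

```bash
python3 -m inch '{"linear":[[-0.8,-1.7,0],[-1.5,-3.3,0],[-1.5,-3.3,0],[-1.5,-3.3,0],[-1.5,-3.3,0],[-1.5,-3.3,0],[-1.5,-3.3,0],[-1.5,-3.3,0],[-1.5,-3.3,0],[-1.5,-3.3,0],[-1.5,-3.3,0],[-1.5,-3.3,0],[-1.5,-3.3,0],[-1.5,-3.3,0],[-1.5,-3.3,0],[-1.5,-3.3,0],[-0.8,-1.8,0],[0,0,0],[0,0,0]],"twist":[[0,0,0],[0,0,0],[0,0,0],[0,0,0],[0,0,0],[0,0,0],[0,0,0],[0,0,0],[0,0,0],[0,0,0],[0,0,0],[0,0,0],[0,0,0],[0,0,0],[0,0,0],[0,0,0],[0,0,0],[0,0,0],[0,0,0]]}' 
python3 -c "
from h import *
plan(*f2w(0,.075),.14,FX[2]+np.pi/2)"
```

```text
time: 41.65
eef_pos: [0.5922, 0.2221, 0.1247]
orientation: [0.011, 0.95, -0.312, -0.027]
wrist_force: [-0.7, -1.1, -0.7]
grip_width: 0.0296
at [0.5922 0.2221 0.1247] yaw -0.636 q7 -0.51 turn [-0.025   0.0665 -2.1001] rows>= 18 shift cm [-2.71  1.51 -1.53] rows>= 1 F [-0.7 -1.1 -0.7] g 0.0296 t 41.65
```

```bash
python3 -m inch '{"linear":[[0,0,-0.3],[0,0,-0.3],[0,0,-0.3],[0,0,-0.3],[0,0,-0.3],[0,0,-0.3],[0,0,-0.3],[0,0,-0.3],[0,0,-0.3],[0,0,-0.3],[0,0,-0.2],[0,0,-0.2],[0,0,-0.2],[0,0,-0.2],[0,0,-0.2],[0,0,-0.2],[0,0,-0.2],[0,0,0],[0,0,0],[0,0,0]],"twist":[[-0.025,0.066,0],[0,0,-0.118],[0,0,-0.118],[0,0,-0.118],[0,0,-0.118],[0,0,-0.118],[0,0,-0.118],[0,0,-0.118],[0,0,-0.118],[0,0,-0.118],[0,0,-0.118],[0,0,-0.118],[0,0,-0.118],[0,0,-0.118],[0,0,-0.118],[0,0,-0.118],[0,0,-0.118],[0,0,-0.1],[0,0,0],[0,0,0]]}' >/dev/null
python3 -c "
from h import *
plan(*f2w(0.0005,.075),.08,FX[2]+np.pi/2)"
```

```text
at [0.5764 0.1728 0.1503] yaw 1.407 q7 1.10 turn [-0.0502  0.1073 -0.0617] rows>= 1 shift cm [2.36 2.61 7.03] rows>= 2 F [1.2 0.1 0.1] g 0.0298 t 43.32
```

```bash
python3 -m inch '{"linear":[[0.2,0.2,0],[0.8,0.8,0],[0.8,0.8,0.3],[0.4,0.6,0.8],[0,0,1],[0,0,1],[0,0,0.6],[0,0,0],[0,0,0],[0,0,0]],"twist":[[-0.025,0.055,-0.03],[-0.025,0.052,-0.03],[0,0,0],[0,0,0],[0,0,0],[0,0,0],[0,0,0],[0,0,0],[0,0,0],[0,0,0]]}' >/dev/null
python3 -c "
from h import *
plan(*f2w(0.0005,.075),.06,FX[2]+np.pi/2)"
```

```text
at [0.6007 0.1881 0.1023] yaw 1.448 q7 1.20 turn [-0.0088  0.0083 -0.0179] rows>= 1 shift cm [0.59 0.35 4.23] rows>= 2 F [-0.6  0.3 -0.7] g 0.0296 t 44.15
```

```bash
python3 -m inch '{"linear":[[0.4,0.2,0.5],[0.2,0.1,0.8],[0,0,1],[0,0,1],[0,0,0.8],[0,0,0.4],[0,0,0],[0,0,0],[0,0,0]],"twist":[[-0.008,0.008,-0.018],[0,0,0],[0,0,0],[0,0,0],[0,0,0],[0,0,0],[0,0,0],[0,0,0],[0,0,0]]}' >/dev/null
python3 -c "
from h import *
plan(*f2w(0.0005,.075),.043,FX[2]+np.pi/2)"
```

```text
at [0.6045 0.1946 0.0524] yaw 1.468 q7 1.22 turn [-0.0002 -0.0005  0.0023] rows>= 1 shift cm [-0.1   0.05  0.94] rows>= 1 F [ 0.6  0.7 -0. ] g 0.0297 t 44.90
```

```bash
python3 -m inch '{"linear":[[-0.1,0.05,0.3],[0,0,0.3],[0,0,0.3],[0,0,0],[0,0,0]],"twist":[[0,0,0.002],[0,0,0],[0,0,0],[0,0,0],[0,0,0]]}' >/dev/null
python3 -c "
from h import *
inhand('green');plan(*f2w(0.0005,.075),.0245,FX[2]+np.pi/2)"
```

```text
inhand green area 4895 err 0.23227783452502554 dy mm 0.5
at [0.606  0.1934 0.0438] yaw 1.466 q7 1.22 turn [ 0.0021 -0.0014 -0.0003] rows>= 1 shift cm [-0.   -0.11  1.93] rows>= 1 F [-0.3 -0.2 -0.4] g 0.0298 t 45.37
```

```bash
python3 -m inch '{"linear":[[0,-0.13,0.4],[0,0,0.5],[0,0,0.5],[0,0,0.4],[0,0,0],[0,0,0]],"twist":[[0.002,0,0],[0,0,0],[0,0,0],[0,0,0],[0,0,0],[0,0,0]]}' >/dev/null
python3 -c "
from h import *
plan(*f2w(0.0,.075),.0245,FX[2]+np.pi/2)"
```

```text
at [0.6048 0.1939 0.0242] yaw 1.466 q7 1.22 turn [ 0.0004 -0.0018 -0.0001] rows>= 1 shift cm [-0.03 -0.04 -0.03] rows>= 1 F [-0.5 -0.1  7.6] g 0.0296 t 45.87
```

```bash
python3 -m inch '{"linear":[[0,0,0],[0,0,0],[0,0,0],[0,0,0],[0,0,-1],[0,0,-2],[0,0,-3],[-0.5,-0.5,-4],[-1,-0.5,-4],[-1,-0.5,-4],[-1,-0.5,-3],[-1,0,0],[0,0,0],[0,0,0]],"twist":[[0,0,0],[0,0,0],[0,0,0],[0,0,0],[0,0,0],[0,0,0],[0,0,0],[0,0,0],[0,0,0],[0,0,0],[0,0,0],[0,0,0],[0,0,0],[0,0,0]]}' 4.2
python3 - <<'E'
from h import *
c=cap("wrist");store(c,"w10");save(c,"w10.png",(130,20,390,260),3);p,R,s=pose();print(p)
for y in(-.075,-.025,.025,.075): print([np.round((w2p(c,[*f2w(x,y),.042])-[130,20])*3,0).tolist() for x in(-.022,0,.022)])
E
```

```text
time: 47.03
eef_pos: [0.5794, 0.1499, 0.2487]
orientation: [0.0, 0.743, 0.669, 0.003]
wrist_force: [-0.2, -0.2, 0.2]
grip_width: 0.0421
[0.57906264 0.14952627 0.24799089]
[[103.0, 426.0], [107.0, 482.0], [111.0, 536.0]]
[[235.0, 426.0], [237.0, 482.0], [239.0, 536.0]]
[[367.0, 426.0], [367.0, 482.0], [367.0, 536.0]]
[[498.0, 426.0], [496.0, 482.0], [495.0, 536.0]]
```

View pics/w10.png

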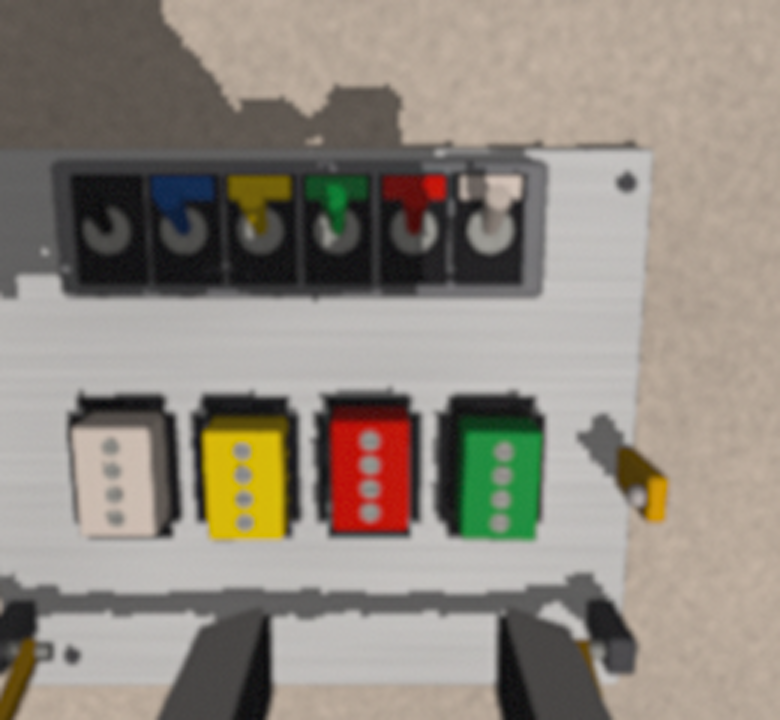

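All four plugs sit in their nests, with centres within about 2 mm of the prediction, and all toggles are off. Order is confirmed. Next is the keeper: closed fingers go behind the bar.

```bash
python3 -c "
from h import *
plan(*f2w(0.12,0.0),.19,FX[2]+np.pi/2)"
```

```text
at [0.5791 0.1495 0.248 ] yaw 1.466 q7 1.25 turn [ 0.003  -0.0027  0.0006] rows>= 1 shift cm [-2.85 14.05  5.8 ] rows>= 4 F [ 0.2  0.2 -0.5] g 0.0423 t 47.08
```

```bash
python3 -m inch '{"linear":[[-0.5,2.5,0],[-0.7,3,0.3],[-0.7,3,0.7],[-0.5,2.5,1],[-0.4,2,1],[0,1,1],[0,0,0],[0,0,0],[0,0,0]],"twist":[[0.003,-0.003,0],[0,0,0],[0,0,0],[0,0,0],[0,0,0],[0,0,0],[0,0,0],[0,0,0],[0,0,0]]}' 0 >/dev/null
python3 -c "
from h import *
plan(*f2w(0.12,0.0),.098,FX[2]+np.pi/2)"
```

```text
at [0.7113 0.1132 0.1873] yaw 1.476 q7 1.36 turn [-0.0288  0.0035  0.01  ] rows>= 1 shift cm [-0.62  0.53  8.93] rows>= 3 F [-0.8 -0.1  0.2] g 0.0007 t 47.83
```

```bash
python3 -m inch '{"linear":[[-0.3,0.4,0],[-0.2,0.2,0.5],[0,0,1.2],[0,0,1.2],[0,0,1.2],[0,0,0.6],[0,0,0],[0,0,0]],"twist":[[-0.028,0.003,0.01],[0,0,0],[0,0,0],[0,0,0],[0,0,0],[0,0,0],[0,0,0],[0,0,0]]}'  >/dev/null
python3 -c "
from h import *
plan(*f2w(0.12,0.0),.095,FX[2]+np.pi/2)"
```

```text
at [0.7123 0.1123 0.1353] yaw 1.471 q7 1.36 turn [-0.0063 -0.0014  0.0053] rows>= 1 shift cm [-0.55  0.41  4.03] rows>= 1 F [ 0.4  0.1 -0.1] g 0.0006 t 48.50
```

```bash
python3 -m inch '{"linear":[[-0.5,0.4,0.3],[0,0,0.7],[0,0,1],[0,0,1],[0,0,0.6],[0,0,0.3],[0,0,0],[0,0,0]],"twist":[[-0.006,-0.001,0.005],[0,0,0],[0,0,0],[0,0,0],[0,0,0],[0,0,0],[0,0,0],[0,0,0]]}'  >/dev/null
python3 -c "
from h import *
plan(*f2w(0.02,0.0),.09,FX[2]+np.pi/2)"
```

```text
at [0.7165 0.106  0.092 ] yaw 1.465 q7 1.37 turn [ 0.0006 -0.0001 -0.0006] rows>= 1 shift cm [  0.04 -10.08   0.2 ] rows>= 3 F [-0.8  0.6 -0.3] g 0.0001 t 49.17
```

```bash
python3 -m inch '{"linear":[[0,-0.8,0],[0,-0.8,0],[0,-0.8,0],[0,-0.8,0],[0,-0.8,0],[0,-0.8,0],[0,0,0]],"twist":[[0,0,0],[0,0,0],[0,0,0],[0,0,0],[0,0,0],[0,0,0],[0,0,0]]}'
python3 -c "
from h import *
plan(*f2w(0.025,0.0),.088,FX[2]+np.pi/2)"
```

```text
time: 49.75
eef_pos: [0.6737, 0.1105, 0.0964]
orientation: [0.006, 0.744, 0.669, 0.007]
wrist_force: [-0.7, 0.5, -0.2]
grip_width: 0.0007
at [0.6737 0.1105 0.0964] yaw 1.465 q7 1.36 turn [ 0.0182 -0.0021 -0.0011] rows>= 1 shift cm [ 0.04 -5.27  0.84] rows>= 2 F [-0.7  0.5 -0.2] g 0.0007 t 49.75
```

```bash
python3 -m inch '{"linear":[[0,-0.6,0.2],[0,-0.8,0.2],[0,-0.8,0.2],[0,-0.8,0.2],[0,-0.6,0]],"twist":[[0.018,-0.002,0],[0,0,0],[0,0,0],[0,0,0],[0,0,0]]}'
python3 - <<'E'
from h import *
plan(*f2w(0.025,0.0),.085,FX[2]+np.pi/2)
c=cap("side");store(c,"d2");save(c,"d2.png",(205,110,325,240),4.5)
E
```

```text
time: 50.17
eef_pos: [0.6398, 0.1142, 0.0887]
orientation: [0.002, 0.744, 0.668, 0.002]
wrist_force: [5.9, -1.0, -3.5]
grip_width: 0.0005
at [0.6398 0.1142 0.0887] yaw 1.464 q7 1.35 turn [ 0.0057 -0.0008 -0.0018] rows>= 1 shift cm [ 0.03 -1.86  0.37] rows>= 1 F [ 5.9 -1.  -3.5] g 0.0005 t 50.17
```

View pics/d2.png

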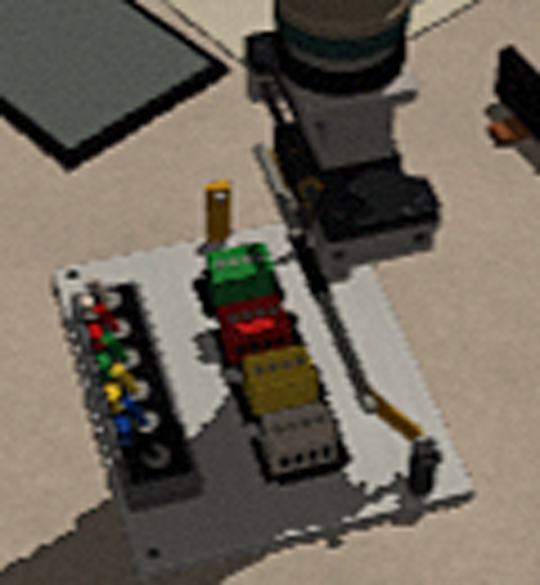

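The bar follows the finger. Plugs and toggles are undisturbed.

```bash
python3 -m inch '{"linear":[[0,-0.6,0.3],[0,-0.6,0.3],[0,-0.6,0.3],[0,-0.4,0.2],[0,0,0]],"twist":[[0.005,0,0],[0,0,0],[0,0,0],[0,0,0],[0,0,0]]}'
python3 - <<'E'
from h import *
plan(*f2w(0.025,0.0),.078,FX[2]+np.pi/2)
E
```

```text
time: 50.63
eef_pos: [0.6251, 0.1158, 0.077]
orientation: [0.006, 0.744, 0.668, 0.007]
wrist_force: [1.3, -0.3, -0.8]
grip_width: 0.0005
at [0.6251 0.1158 0.077 ] yaw 1.463 q7 1.34 turn [ 0.0179 -0.0021 -0.0025] rows>= 1 shift cm [ 0.02 -0.38 -0.1 ] rows>= 1 F [ 1.3 -0.3 -0.8] g 0.0005 t 50.63
```

```bash
python3 -m inch '{"linear":[[0,0.8,0],[0,0.4,-0.5],[0,0,-1.5],[0,0,-2],[0,0,-1.5],[0,-0.5,-0.5],[0,-1,0],[0,-1,0],[0,-0.5,0],[0,0,0],[0,0,0]],"twist":[[0.015,-0.002,0],[0,0,0],[0,0,0],[0,0,0],[0,0,0],[0,0,0],[0,0,0],[0,0,0],[0,0,0],[0,0,0],[0,0,0]]}'
python3 - <<'E'
from h import *
plan(*f2w(0.01,0.0),.10,FX[2]+np.pi/2)
E
```

```text
time: 51.55
eef_pos: [0.5906, 0.12, 0.1373]
orientation: [-0.01, 0.743, 0.669, -0.01]
wrist_force: [0.2, -0.1, 0.5]
grip_width: 0.0001
at [0.5906 0.12   0.1373] yaw 1.465 q7 1.33 turn [-0.0278  0.0023 -0.0008] rows>= 1 shift cm [-0.04  1.6   3.73] rows>= 1 F [ 0.2 -0.1  0.5] g 0.0001 t 51.55
```

```bash
python3 -m inch '{"linear":[[0,0.7,0],[0,0.6,0.5],[0,0.2,0.8],[0,0,0.7],[0,0,0.5],[0,0,0],[0,0,0]],"twist":[[-0.027,0.002,0],[0,0,0],[0,0,0],[0,0,0],[0,0,0],[0,0,0],[0,0,0]]}'
python3 - <<'E'
from h import *
plan(*f2w(0.008,0.0),.075,FX[2]+np.pi/2)
E
```

```text
time: 52.13
eef_pos: [0.6055, 0.1179, 0.1067]
orientation: [-0.002, 0.744, 0.669, -0.003]
wrist_force: [-0.6, 0.3, -0.1]
grip_width: 0.0004
at [0.6055 0.1179 0.1067] yaw 1.464 q7 1.33 turn [-0.0059  0.0019 -0.0013] rows>= 1 shift cm [ 0.02 -0.11  3.17] rows>= 1 F [-0.6  0.3 -0.1] g 0.0004 t 52.13
```

```bash
python3 -m inch '{"linear":[[0,-0.05,0.5],[0,-0.05,0.5],[0,0,0.5],[0,0,0.5],[0,0,0.5],[0,0,0.5]],"twist":[[-0.006,0.002,0],[0,0,0],[0,0,0],[0,0,0],[0,0,0],[0,0,0]]}'
python3 - <<'E'
from h import *
plan(*f2w(0.003,0.0),.0565,FX[2]+np.pi/2)
E
```

```text
time: 52.63
eef_pos: [0.5978, 0.1188, 0.0752]
orientation: [-0.004, 0.743, 0.669, -0.004]
wrist_force: [-1.6, 1.3, 3.0]
grip_width: 0.0006
at [0.5978 0.1188 0.0752] yaw 1.465 q7 1.34 turn [-0.0113  0.0001 -0.0007] rows>= 1 shift cm [0.   0.17 1.87] rows>= 1 F [-1.6  1.3  3. ] g 0.0006 t 52.63
```

```bash
python3 -m inch '{"linear":[[0,0.1,0.5],[0,0.05,0.5],[0,0,0.5],[0,0,0.4],[0,0,0.3],[0,0,0.2],[0,0,0]],"twist":[[-0.01,0,0],[0,0,0],[0,0,0],[0,0,0],[0,0,0],[0,0,0],[0,0,0]]}'
python3 - <<'E'
from h import *
plan(*f2w(0.003,0.0),.0565,FX[2]+np.pi/2)
E
```

```text
time: 53.22
eef_pos: [0.5977, 0.119, 0.0554]
orientation: [-0.001, 0.743, 0.669, -0.0]
wrist_force: [0.1, -0.1, 0.3]
grip_width: 0.0007
at [0.5977 0.119  0.0554] yaw 1.465 q7 1.34 turn [-0.0016 -0.001  -0.0005] rows>= 1 shift cm [-0.01  0.18 -0.11] rows>= 1 F [ 0.1 -0.1  0.3] g 0.0007 t 53.22
```

```bash
python3 -m inch '{"linear":[[0,0,0.2],[0,0,0.2],[0,0,0]],"twist":[[0,0,0],[0,0,0],[0,0,0]]}'
python3 -m inch '{"linear":[[0,0,0.2],[0,0,0.1]],"twist":[[0,0,0],[0,0,0]]}'
python3 -m inch '{"linear":[[0,0,-1],[0,0,-2],[0,0,-3],[0,0,-3],[0,-1,-3],[0,-2,-2],[0,-2,0],[0,-2,0],[0,-1,0],[0,0,0],[0,0,0]],"twist":[[0,0,0],[0,0,0],[0,0,0],[0,0,0],[0,0,0],[0,0,0],[0,0,0],[0,0,0],[0,0,0],[0,0,0],[0,0,0]]}'
python3 - <<'E'
from h import *
plan(*f2w(-.13,-0.014),.12,FX[2]+np.pi/2)
c=cap("wrist");store(c,"w11");save(c,"w11.png",(90,0,450,264),2.2)
E
```

```text
time: 53.47
eef_pos: [0.5989, 0.119, 0.0551]
orientation: [-0.0, 0.744, 0.669, 0.001]
wrist_force: [-3.3, -0.5, 2.6]
grip_width: 0.0002
time: 53.63
eef_pos: [0.5992, 0.119, 0.0546]
orientation: [-0.0, 0.744, 0.669, 0.002]
wrist_force: [-5.4, -0.6, 14.2]
grip_width: 0.0005
time: 54.55
eef_pos: [0.5293, 0.1265, 0.2005]
orientation: [0.009, 0.745, 0.667, 0.012]
wrist_force: [0.1, 0.2, 0.9]
grip_width: 0.0005
at [0.5293 0.1265 0.2005] yaw 1.461 q7 1.26 turn [ 0.0293 -0.0069 -0.0045] rows>= 1 shift cm [-1.44 -6.24  8.05] rows>= 2 F [0.1 0.2 0.9] g 0.0005 t 54.55
```

View pics/w11.png

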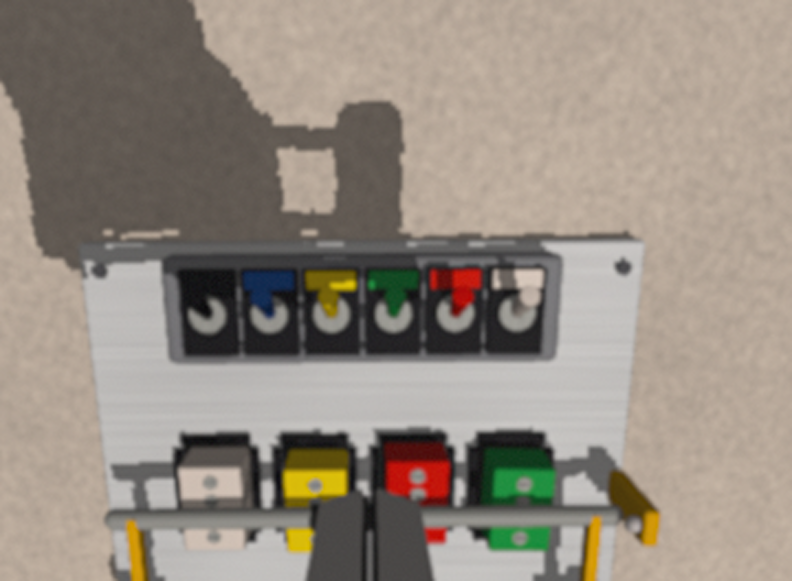

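The bar lies level over the plugs and pressed against a firm stop (14 N). All toggles are still off. Next I check the bar projection and go behind the toggles with the fingers 28 mm apart to push pairs.

```bash
python3 - <<'E'
from h import *
c=load("w11")
for th in(0,.05,.1,.15,.25): print(th,[((w2p(c,[*f2w(.066-.066*np.cos(th),y),.05+.066*np.sin(th)])-[90,0])*2.2).round(1).tolist() for y in(-.1,.1)])
plan(*f2w(-.138,0.0),.12,FX[2]+np.pi/2)
E
```

```text
0 [[151.3, 517.0], [574.4, 514.0]]
0.05 [[149.4, 520.1], [576.2, 517.1]]
0.1 [[147.5, 523.7], [578.1, 520.6]]
0.15 [[145.7, 527.6], [580.0, 524.5]]
0.25 [[142.0, 536.5], [583.7, 533.3]]
at [0.5294 0.1265 0.2003] yaw 1.461 q7 1.26 turn [ 0.0289 -0.0067 -0.0047] rows>= 1 shift cm [-0.04 -7.05  8.03] rows>= 2 F [ 0.5  0.2 -0.4] g 0.0002 t 54.60
```

```bash
python3 -m inch '{"linear":[[-0.1,-1,0],[0,-1.5,0.5],[0,-2,1],[0,-1.5,1.5],[0,-1,1.5],[0,0,1.5],[0,0,1],[0,0,0],[0,0,0]],"twist":[[0.029,-0.007,0],[0,0,0],[0,0,0],[0,0,0],[0,0,0],[0,0,0],[0,0,0],[0,0,0],[0,0,0]]}' 1.55
python3 -c "
from h import *
plan(*f2w(-.138,0.0),.05,FX[2]+np.pi/2)"
```

```text
time: 55.35
eef_pos: [0.4703, 0.1317, 0.1238]
orientation: [0.004, 0.747, 0.665, 0.002]
wrist_force: [0.4, 0.1, 0.2]
grip_width: 0.0155
at [0.4703 0.1317 0.1238] yaw 1.455 q7 1.24 turn [ 0.0082  0.0017 -0.0105] rows>= 1 shift cm [ 0.06 -1.12  7.38] rows>= 2 F [0.4 0.1 0.2] g 0.0155 t 55.35
```

```bash
python3 -m inch '{"linear":[[0,-0.6,0],[0,-0.5,0.5],[0,0,1],[0,0,1.3],[0,0,1.3],[0,0,1],[0,0,0.6],[0,0,0],[0,0,0]],"twist":[[0.008,0.002,-0.01],[0,0,0],[0,0,0],[0,0,0],[0,0,0],[0,0,0],[0,0,0],[0,0,0],[0,0,0]]}' >/dev/null
python3 -c "
from h import *
plan(*f2w(-.115,0.0),.05,FX[2]+np.pi/2)"
```

```text
at [0.4634 0.134  0.0671] yaw 1.465 q7 1.26 turn [ 0.0086 -0.0048 -0.0008] rows>= 1 shift cm [-0.1   1.89  1.71] rows>= 1 F [ 1.1 -0.1 -0.4] g 0.0156 t 56.10
```

```bash
python3 -m inch '{"linear":[[-0.1,0,0.4],[0,0,0.5],[0,0,0.5],[0,0,0.3],[0,0,0],[0,0,0]],"twist":[[0.008,-0.005,0],[0,0,0],[0,0,0],[0,0,0],[0,0,0],[0,0,0]]}' >/dev/null
python3 -c "
from h import *
plan(*f2w(-.105,0.0),.05,FX[2]+np.pi/2)"
```

```text
at [0.465  0.1335 0.0502] yaw 1.465 q7 1.27 turn [ 0.0034 -0.0009 -0.0008] rows>= 1 shift cm [-0.06  2.73  0.02] rows>= 1 F [-0.7 -0.5  0.5] g 0.0157 t 56.60
```

```bash
python3 -m inch '{"linear":[[-0.05,0.6,0],[0,0.6,0],[0,0.6,0],[0,0.5,0],[0,0.4,0],[0,0,0]],"twist":[[0.003,0,0],[0,0,0],[0,0,0],[0,0,0],[0,0,0],[0,0,0]]}'
python3 - <<'E'
from h import *
plan(*f2w(-.1,0.0),.05,FX[2]+np.pi/2)
c=cap("side");store(c,"d3");save(c,"d3.png",(205,140,285,240),6)
E
```

```text
time: 57.1
eef_pos: [0.4865, 0.1301, 0.0501]
orientation: [-0.005, 0.743, 0.669, -0.006]
wrist_force: [-1.1, -0.2, 1.3]
grip_width: 0.0156
at [0.4865 0.1301 0.0501] yaw 1.467 q7 1.28 turn [-0.0153  0.0014  0.0007] rows>= 1 shift cm [0.05 1.06 0.01] rows>= 1 F [-1.1 -0.2  1.3] g 0.0156 t 57.10
```

View pics/d3.png

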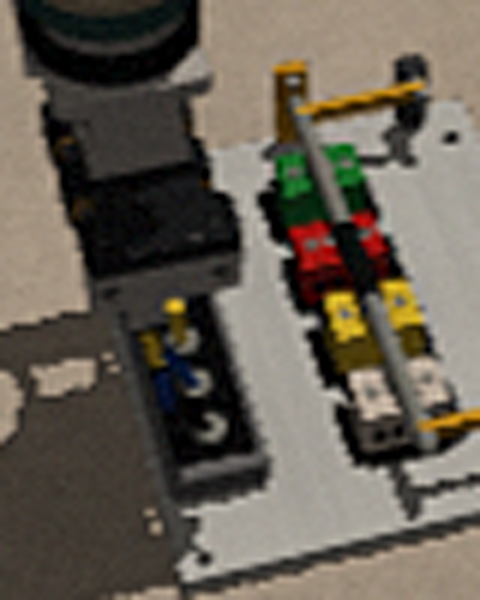

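The yellow toggle is part-way over, blue is untouched, and the keeper is home at the catch. Keep pushing until it stops.

```bash
python3 -m inch '{"linear":[[0,0.4,0],[0,0.4,0],[0,0.3,0],[0,0,0]],"twist":[[-0.015,0.001,0],[0,0,0],[0,0,0],[0,0,0]]}'
python3 -m inch '{"linear":[[0,0.3,0],[0,0.3,0],[0,0,0]],"twist":[[0,0,0],[0,0,0],[0,0,0]]}'
python3 -c "
from h import *
plan(*f2w(-.1,0.0),.05,FX[2]+np.pi/2)"
```

```text
time: 57.48
eef_pos: [0.4936, 0.1293, 0.0499]
orientation: [-0.002, 0.743, 0.67, -0.002]
wrist_force: [-1.5, -0.2, 2.6]
grip_width: 0.0157
time: 57.73
eef_pos: [0.4961, 0.1289, 0.0496]
orientation: [-0.004, 0.742, 0.67, -0.005]
wrist_force: [-2.6, 0.3, 3.0]
grip_width: 0.0156
at [0.4961 0.1289 0.0496] yaw 1.469 q7 1.29 turn [-0.0117  0.0024  0.0034] rows>= 1 shift cm [ 0.06  0.09 -0.04] rows>= 1 F [-2.6  0.3  3. ] g 0.0156 t 57.73
```

```bash
python3 -m inch '{"linear":[[0,0.3,0],[0,0.3,0],[0,0,0]],"twist":[[-0.01,0.002,0.003],[0,0,0],[0,0,0]]}'
python3 -m inch '{"linear":[[0,0.3,0],[0,0,0]],"twist":[[0,0,0],[0,0,0]]}'
python3 -m inch '{"linear":[[0,0.3,0],[0,0,0]],"twist":[[0,0,0],[0,0,0]]}'
python3 -c "
from h import *
plan(*f2w(-.1,0.0),.05,FX[2]+np.pi/2)"
```

```text
time: 57.98
eef_pos: [0.496, 0.129, 0.0493]
orientation: [-0.004, 0.742, 0.67, -0.005]
wrist_force: [-1.9, -0.8, 2.4]
grip_width: 0.0156
time: 58.15
eef_pos: [0.4961, 0.1288, 0.0492]
orientation: [-0.005, 0.742, 0.67, -0.007]
wrist_force: [-1.7, 0.7, 3.8]
grip_width: 0.0157
time: 58.32
eef_pos: [0.496, 0.1287, 0.049]
orientation: [-0.007, 0.742, 0.671, -0.009]
wrist_force: [-1.9, 0.4, 3.8]
grip_width: 0.0154
at [0.496  0.1287 0.049 ] yaw 1.470 q7 1.29 turn [-0.0226  0.0036  0.0042] rows>= 1 shift cm [ 0.09  0.1  -0.1 ] rows>= 1 F [-1.9  0.4  3.8] g 0.0154 t 58.32
```

```bash
python3 -m inch '{"linear":[[0,0.7,-0.1],[0,0.7,0],[0,0,0]],"twist":[[-0.02,0.003,0.004],[0,0,0],[0,0,0]]}'
python3 -m inch '{"linear":[[0,1,0],[0,1,0]],"twist":[[0,0,0],[0,0,0]]}'
python3 -c "
from h import *
plan(*f2w(-.1,0.0),.05,FX[2]+np.pi/2)"
```

```text
time: 58.57
eef_pos: [0.4955, 0.1287, 0.0485]
orientation: [-0.009, 0.742, 0.67, -0.011]
wrist_force: [1.6, -0.9, -0.1]
grip_width: 0.0155
time: 58.73
eef_pos: [0.4964, 0.1283, 0.0476]
orientation: [-0.021, 0.74, 0.671, -0.025]
wrist_force: [-22.9, 3.2, 32.9]
grip_width: 0.0152
at [0.4964 0.1283 0.0476] yaw 1.474 q7 1.30 turn [-0.0648  0.0089  0.0076] rows>= 1 shift cm [ 0.12  0.06 -0.24] rows>= 1 F [-22.9   3.2  32.9] g 0.0152 t 58.73
```

```bash
python3 -m inch '{"linear":[[0,-0.8,-0.3],[0,-0.8,0],[0,-1,0],[0,-1,0],[0,-0.5,0],[0,0,-1],[0,0,-2],[0,0,-2],[0,0,-1],[0,0,0],[0,0,0]],"twist":[[-0.06,0.009,0.007],[0,0,0],[0,0,0],[0,0,0],[0,0,0],[0,0,0],[0,0,0],[0,0,0],[0,0,0],[0,0,0],[0,0,0]]}'
python3 - <<'E'
from h import *
plan(*f2w(-.138,0.056),.12,FX[2]+np.pi/2)
c=cap("wrist");store(c,"w12");save(c,"w12.png",(130,60,430,300),2.6)
def bat(th,y):
    l=-.4+th; return np.round((w2p(c,[*f2w(-.095+.03*np.sin(l),y),.036+.03*np.cos(l)])-[130,60])*2.6)
for n,y in zip(("black","blue","yellow","green","red","white"),np.arange(-.07,.08,.028)): print(n,bat(0,y),bat(.68,y),bat(.8,y))
E
```

```text
time: 59.65
eef_pos: [0.4685, 0.1325, 0.117]
orientation: [0.005, 0.744, 0.668, 0.008]
wrist_force: [-0.3, -0.1, -1.2]
grip_width: 0.0157
at [0.4685 0.1325 0.117 ] yaw 1.462 q7 1.25 turn [ 0.0188 -0.0047 -0.0034] rows>= 1 shift cm [ 5.6  -0.93 -0.3 ] rows>= 2 F [-0.3 -0.1 -1.2] g 0.0157 t 59.65
black [ 77. 454.] [ 82. 520.] [ 84. 529.]
blue [177. 454.] [180. 520.] [181. 528.]
yellow [277. 453.] [278. 519.] [278. 528.]
green [376. 453.] [376. 519.] [376. 527.]
red [476. 452.] [474. 518.] [473. 527.]
white [576. 452.] [572. 518.] [570. 526.]
```

View pics/w12.png

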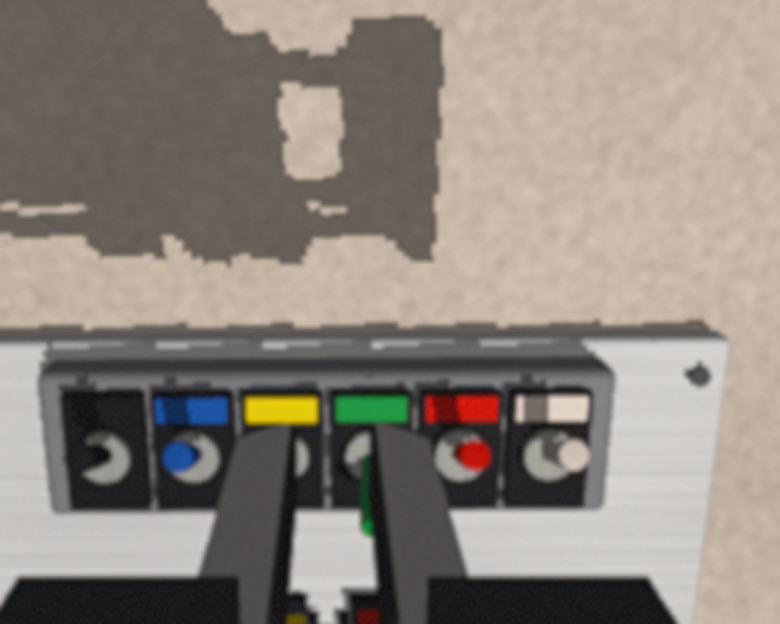

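Green's tip is at row ~528, where "on" is predicted. Blue, red and white are still at the off row 455. Now the red and white pair.

```bash
python3 -m inch '{"linear":[[1,-0.4,0],[1.5,-0.4,0],[1.5,-0.2,0],[1,0,0],[0.5,0,0],[0,0,0.5],[0,0,1],[0,0,1],[0,0,1],[0,0,0.6],[0,0,0],[0,0,0]],"twist":[[0.018,-0.005,-0.003],[0,0,0],[0,0,0],[0,0,0],[0,0,0],[0,0,0],[0,0,0],[0,0,0],[0,0,0],[0,0,0],[0,0,0],[0,0,0]]}' >/dev/null
python3 -c "
from h import *
plan(*f2w(-.138,0.056),.05,FX[2]+np.pi/2)"
```

```text
at [0.4646 0.1833 0.0666] yaw 1.458 q7 1.16 turn [-0.0044  0.0081 -0.0081] rows>= 1 shift cm [ 0.58 -0.01  1.66] rows>= 1 F [ 0.4 -1.1 -0.1] g 0.0154 t 60.70
```

```bash
python3 -m inch '{"linear":[[0.4,0,0.3],[0.2,0,0.5],[0,0,0.5],[0,0,0.3],[0,0,0],[0,0,0]],"twist":[[-0.004,0.008,-0.008],[0,0,0],[0,0,0],[0,0,0],[0,0,0],[0,0,0]]}' >/dev/null
python3 -c "
from h import *
plan(*f2w(-.1,0.056),.05,FX[2]+np.pi/2)"
```

```text
at [0.4661 0.1894 0.0496] yaw 1.466 q7 1.17 turn [ 0.0015 -0.0014 -0.0002] rows>= 1 shift cm [-0.03  3.7  -0.04] rows>= 1 F [ 0.1 -0.2 -0. ] g 0.0158 t 61.20
```

```bash
python3 -m inch '{"linear":[[-0.03,0.6,0],[0,0.6,0],[0,0.6,0],[0,0.6,0],[0,0.5,0],[0,0.5,0],[0,0.4,0],[0,0,0]],"twist":[[0,0,0],[0,0,0],[0,0,0],[0,0,0],[0,0,0],[0,0,0],[0,0,0],[0,0,0]]}'
python3 -m inch '{"linear":[[0,0.5,0],[0,0.5,0],[0,0.4,0],[0,0,0]],"twist":[[0,0,0],[0,0,0],[0,0,0],[0,0,0]]}'
python3 -c "
from h import *
plan(*f2w(-.1009,0.056),.05,FX[2]+np.pi/2)"
```

```text
time: 61.87
eef_pos: [0.4987, 0.1854, 0.0499]
orientation: [-0.005, 0.743, 0.67, -0.006]
wrist_force: [-2.0, -0.2, 3.0]
grip_width: 0.0152
time: 62.2
eef_pos: [0.5017, 0.185, 0.0495]
orientation: [-0.013, 0.741, 0.671, -0.015]
wrist_force: [-0.5, -0.4, 0.3]
grip_width: 0.0157
at [0.5017 0.185  0.0495] yaw 1.472 q7 1.21 turn [-0.039   0.005   0.0058] rows>= 1 shift cm [ 0.03  0.03 -0.05] rows>= 1 F [-0.5 -0.4  0.3] g 0.0157 t 62.20
```

```bash
python3 -m inch '{"linear":[[0,0.7,-0.05],[0,0.9,0]],"twist":[[-0.03,0.005,0.005],[0,0,0]]}'
python3 -m inch '{"linear":[[0,-0.8,-0.3],[0,-0.8,0],[0,-1,0],[0,-1,0],[0,-0.5,0],[0,0,-1],[0,0,-2],[0,-1,-3],[0,-2,-3],[0,-2,-3],[0,-1,-2],[0,0,0],[0,0,0]],"twist":[[-0.05,0.005,0.005],[0,0,0],[0,0,0],[0,0,0],[0,0,0],[0,0,0],[0,0,0],[0,0,0],[0,0,0],[0,0,0],[0,0,0],[0,0,0],[0,0,0]]}'
python3 - <<'E'
from h import *
c=cap("scene");store(c,"s9");a=cap("side");store(a,"d9")
im=[cv2.resize(x["pixels"][b[1]:b[3],b[0]:b[2],::-1],(390,560),interpolation=cv2.INTER_CUBIC) for x,b in((c,(240,160,310,260)),(a,(208,145,278,245)))]
cv2.imwrite("pics/fin.png",np.hstack(im))
def bat(c,b,th,y):
    l=-.4+th; return np.round((w2p(c,[*f2w(-.095+.03*np.sin(l),y),.036+.03*np.cos(l)])-[b[0],b[1]])*[390/70,5.6]).tolist()
for n,y in zip(("black","blue","yellow","green","red","white"),np.arange(-.07,.08,.028)): print(n,*[(bat(k,b,0,y),bat(k,b,.8,y)) for k,b in((c,(240,160)),(a,(208,145)))])
E
```

```text
time: 62.37
eef_pos: [0.5026, 0.1845, 0.0485]
orientation: [-0.012, 0.742, 0.671, -0.014]
wrist_force: [-21.9, 3.3, 26.7]
grip_width: 0.0156
time: 63.45
eef_pos: [0.4094, 0.1956, 0.2006]
orientation: [0.009, 0.745, 0.666, 0.013]
wrist_force: [-0.1, 0.2, -1.0]
grip_width: 0.0154
black ([162.0, 97.0], [130.0, 115.0]) ([149.0, 340.0], [194.0, 330.0])
blue ([189.0, 128.0], [157.0, 146.0]) ([137.0, 298.0], [181.0, 288.0])
yellow ([217.0, 159.0], [184.0, 178.0]) ([125.0, 258.0], [168.0, 248.0])
green ([245.0, 192.0], [213.0, 210.0]) ([113.0, 218.0], [156.0, 209.0])
red ([275.0, 224.0], [242.0, 244.0]) ([102.0, 181.0], [144.0, 172.0])
white ([304.0, 258.0], [271.0, 278.0]) ([91.0, 144.0], [133.0, 135.0])
```

View pics/fin.png

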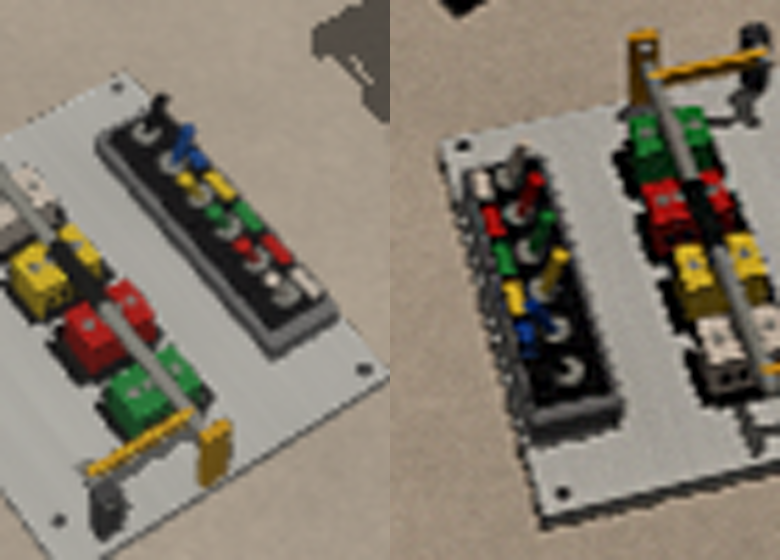

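Both final views show the yellow, green, red and white tips at the predicted "on" pixels and blue and black at "off". The bar is home and the plugs are under it. The robot is clear.

```bash
python3 -c "
from h import *
arm.close_job(); print(arm.observe()['time'])"
```

```text
the job is handed in; nothing more can be done
the job is handed in; nothing more can be done
```

The job is handed in at about 64 s of the 210 s allowed, with no verdict reported. I laid the white, yellow, red and green plugs in the nests at y −75, −25, +25 and +75. Then I swung the keeper bar shut and pushed on the yellow, green, red and white toggles, in two pairs. There was no blue plug, so blue and the black spare stayed off, and I left the purple look-alikes alone.

**Plugs:** each plug touched down at the nest-floor height, and the wrist view put all four within about 2 mm of their nest centres.

**Keeper:** the bar came up against a firm stop at 14 N. Its projected position matches an angle of about 0 to 0.02 rad.

**Toggles:** in the last scene view the four loaded colours had their tips within 2 px (picture enlarged about 5.6 times) of the fully-on position, with blue and black at off. The side view showed the same.

**Checks that disagreed:**
- The first fit for the white plug from the fixed cameras was about 10 mm off; I replaced it with a wrist-camera measurement before grasping.
- The first scene-camera and side-camera fits of the fixture differed by about 6 mm in y. I used the wrist-camera fit from the nests instead, and the plugs seated without trouble.
- The automatic check of how the red plug sat in the jaws was noisy (−2 mm, then −1 mm), while the picture showed it centred.

I saw no grip slip and no knocked plug. I did not measure whether the bystanders stayed put at the end, but no move went near them.

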